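# Snap a toner cartridge's pipe clip shut with the bench pliers

### The job

The magenta toner cartridge still has the clip on its pipe open. Lower it into the white-guided cradle of the pliers station without dropping it, so that it sits flat with the clip's two upright ears between the jaws, and let go of it; then squeeze the two green handles of the pliers together until the clip snaps shut, and let the pliers spring open again, leaving the cartridge seated in the cradle. Close the clip with the pliers only, never with the gripper on its ears, and leave everything else on the bench where it is.

Things in the scene. Friction and masses are not known exactly. Their poses are not given: they have to be found in the camera images.
- magenta_cartridge_center (a point): Centre of the loose magenta cartridge's body, a box 110 mm long (x), 44 mm wide (y), 52 mm high (z), about 0.35 kg, black at both ends; the point is 26 mm above its underside. It stands upright. From its -x end a pipe 30 mm in diameter sticks out 37 mm (axis 4 mm above this point) and carries the black clip. Take it across its 44 mm width near the middle.
- clip_ears (a point): On the magenta cartridge, midway between the two upright ears of its open clip where the jaws press: 77 mm from the cartridge's centre towards its -x, 38 mm above it. The ears are 13 mm wide in x, reach 78 mm above the cartridge's underside and measure about 27 mm over both along y when open, 13 mm when shut.
- clip (a joint): Clip angle of one half (the other mirrors it): 0 = open as found, 0.125 rad = snapped shut (end stop). It resists with up to about 6 N on each ear, passes over centre at 0.075 rad, then snaps shut by itself and stays shut.
- cradle (a point): Middle of the cradle's floor on the pliers station, fixed, 10 mm above the table. Its x axis points from the pliers to the cradle, z is up. A seated cartridge has its centre 26 mm above this point and its x axis along this one (pipe towards the pliers). White flared guides, 17 mm high, stand 3 mm off its sides at x = +-42 mm (free between), a stop 2.5 mm off its +x end and a 5 mm lip under the pipe.
- jaw_point (a point): Midway between the pliers' jaw tips: 77 mm from the cradle point towards its -x and 64 mm above it; axes as the cradle's. It coincides with clip_ears of a seated cartridge. At rest the jaw tips leave a gap of 38 mm along y; higher up the jaws are farther apart.
- handle_point (a point): Midway between the two green handles, where to squeeze; axes as the cradle's. The handles lean 42 degrees from vertical: upwards they run along (-0.669, 0, 0.743) in these axes and end 25 mm beyond this point; the hinge lies 80 mm below it along them. At rest the round 14 mm handles measure 67 mm over both along y, squeezed about 30 mm. Squeeze them along y, with the tool in line with them.
- lamp_bar (a point): Middle of a white lamp bar, 145 mm long along the station's y and about 28 mm thick, fixed above the handles (305 mm above the table), so that a tool cannot reach them straight down: come in behind it along the leaning handles. One thin post holds it at its end on the station's -y side, 102 mm from the middle plane; its other end is free. Axes as the cradle's.
- pliers (a joint): Pliers angle of one handle (the other mirrors it): 0 = open at rest, 0.223 rad = fully closed. Springs open by itself. Closing it on the clip takes a grip of 8 to 17 N at the handle point (most when only one handle is pushed); a firm grip of 25 N or more is safe.
- cyan_cartridge_center (a point): Centre of the cyan cartridge, same shape and axes, clip already shut: not to be moved.
- yellow_cartridge_center (a point): Centre of the yellow cartridge, same shape and axes, clip already shut: not to be moved.
- screwdriver_grip (a point): Handle of a yellow screwdriver, 190 mm long, lying on the bench: not to be moved.
- spray_bottle: White bottle with blue cap, 58 mm in diameter, 150 mm high; origin under its foot: not to be moved.
- gear: Cream plastic gear blank, 60 mm in diameter, 24 mm high, origin under its centre: not to be moved.
- clip_b: The mirrored half of the magenta cartridge's clip (the ear on the cartridge's -y side); origin on the clip's hinge below the pipe.
- pliers_b: The pliers' other half (handle on the station's -y side, jaw on its +y side); origin on the pliers' hinge, its z axis along the handles, upwards.

How it is judged:
On the way, in this order (a step that is already met when the one before it is completed fails the run):
1. the magenta cartridge sits flat in the cradle, let go, clip ears between the jaws and the clip still open (x of magenta_cartridge_center in the frame of cradle between -0.009 and 0.009 m and y of magenta_cartridge_center in the frame of cradle between -0.007 and 0.007 m and z of magenta_cartridge_center in the frame of cradle between 0.022 and 0.03 m and angle between magenta_cartridge_center's own z axis and vertical below 0.09 rad and x of clip_ears in the frame of cradle below -0.06 m and value of joint clip below 0.04 rad and contact force between the fingers and magenta_cartridge below 0.3 N), for 0.2 s.
2. the pliers' jaws press the clip shut on the seated cartridge (x of magenta_cartridge_center in the frame of cradle between -0.009 and 0.009 m and y of magenta_cartridge_center in the frame of cradle between -0.007 and 0.007 m and z of magenta_cartridge_center in the frame of cradle between 0.022 and 0.03 m and angle between magenta_cartridge_center's own z axis and vertical below 0.09 rad and x of clip_ears in the frame of cradle below -0.06 m and value of joint clip above 0.11 rad and contact force between pliers and clip_b above 1 N and contact force between pliers_b and clip above 1 N), for 0.1 s.
At the end, for the whole second after the job is handed in: The magenta cartridge is at rest, seated flat in the cradle (centre within 9 mm along and 7 mm across the cradle, 22 to 30 mm above its floor, tilt under 5 degrees, pipe towards the pliers), its clip snapped shut (over 0.11 rad) and the pliers open again (under 0.04 rad) (x of magenta_cartridge_center in the frame of cradle between -0.009 and 0.009 m and y of magenta_cartridge_center in the frame of cradle between -0.007 and 0.007 m and z of magenta_cartridge_center in the frame of cradle between 0.022 and 0.03 m and angle between magenta_cartridge_center's own z axis and vertical below 0.09 rad and x of clip_ears in the frame of cradle below -0.06 m and value of joint clip above 0.11 rad and value of joint pliers below 0.04 rad and linear speed of magenta_cartridge below 0.02 m/s); the robot touches nothing.
It fails at once if the gripper presses on the clip's ears (over 3 N) (contact force between the fingers and clip above 3 N or contact force between the fingers and clip_b above 3 N).
It fails at once if the magenta cartridge is dropped or thrown (moves faster than 0.5 m/s untouched by the fingers) (contact force between the fingers and magenta_cartridge below 0.1 N and linear speed of magenta_cartridge above 0.5 m/s).
It fails at once if another thing on the bench is moved by more than 20 mm (cyan cartridge, yellow cartridge, screwdriver, spray bottle, gear) (distance of any of cyan_cartridge_center, yellow_cartridge_center, screwdriver_grip, spray_bottle, gear from where it was at the start of the episode above 0.02 m).
It also fails if it takes over 50 s, if anything falls off the work surface, if the arm or the gripper's body presses on something with over 40 N, if the wrist force passes 120 N, or if a joint passes its speed limit or range.

### The arm

A 6-joint arm with a two-finger parallel gripper is mounted at the origin on the work surface. World frame = base frame: x ahead of the robot, y to its left, z up, the work surface at z = 0. Lengths are in m, angles in rad, forces in N, time in s.
With the tool pointing down it reaches from about 0.275 to 0.775 m from the base axis. Payload 14.6 kg.
Tool frame: the origin (TCP) lies on the centre line of the jaws, within the pads' length; the fingertips stand 25 mm ahead of it and the grasp point (between the pads) lies 6 mm ahead of it (arm.nose_length is the distance from the TCP to the fingertips, in m); z points along the fingers, x is the direction in which the jaws open and shut, and the axes are right-handed (so a half turn about z gives the same grasp; the last joint's range is limited). The gripper opens to 85 mm and grips with 20 to 120 N. Pads are 22 mm wide; open, the fingers measure 114 mm over their backs; the gripper's body (76 mm by 85 mm) begins 54 mm behind the grasp point. The pads swing forward as they close: fully open they stand 13 mm farther back than shut.
Start: joints at [-1.325, 0.263, -0.048, 1.259, 0, 1.415], TCP at [0.205, -0.483, 0.256] pointing down, gripper open.
Joint ranges: [-2.65, 2.65], [-0.89, 1.7], [-1.18, 1.37], [-2.13, 2.11], [-1.35, 1.29], [-3.14, 3.14]. Speed limits (rad/s): [1.89, 1.89, 2.57, 2.79, 3.14, 3.14].

### API

Orientations are given as a rotation vector (axis times angle).
In Python, from cell import arm gives the robot as it stands.
- The arm moves only by the shell command python3 -m crank 'ROWS' [OPENING] [FORCE]. ROWS is JSON, a list that holds one entry, the list of rows, each a list of 6 numbers: the shift along the tool's x, y, z in mm, then the turn, a rotation vector about the tool's x, y, z in degrees. In form: [[[tx, ty, tz, wx, wy, wz], ...]]. A call has 1 to 12 rows; each row shifts and turns the pose as measured when the row begins, along the tool's axes as they then stand; what a row does not reach is not made up. A row lasts 1/12 s, in which the tool goes at most 41.7 mm and 7.16 degrees, less where a joint would pass 70% of its speed; a pose out of reach is approached as far as the arm can. A call is refused whole if a number of a shift passes 41.7 or a number of a turn 7.16, either way. A call with a gripper value outside its range is refused whole. OPENING is the opening in per cent of the stroke, from 0 (shut) to 100 (fully open), set as the call begins (- or left out, the last holds). The fingers move at their own pace and stop on an object; FORCE is the grip in N (left out, the last holds). Time passes only in rows, so rows that do not move let the fingers close. It gives the time, the measured TCP pose, the force and the opening at its end, in the units of the state.
- arm.sense(): the state, without advancing time (a new reading comes with each control period).
- arm.read_camera(name): name is "scene" or "side" or "wrist"; returns a dict with "color" (480x640x3 uint8, red, green, blue), "range_z" (480x640 float32, m along the optical axis (not along the pixel's ray), 0 where there is no reading), "K" (3x3 intrinsics, pixels), "T" (4x4, takes a point from camera to world coordinates). Camera axes: x right, y up, looking along -z (the intrinsics and any distortion apply to the point x, -y, -z); pixel columns grow to the right and rows downward; lengths in m; the calibration is good to about 2 mm. A picture is of the moment at which its call begins.
- arm.hand_in(): hands the job in, once; it reports no verdict.
The state is a dict: "t": time; "joint_positions": joint angles; "joint_velocities": joint speeds; "joint_torque": joint torques, N m; "ee_pos": TCP position; "ee_rot": TCP orientation; "ft_force": force on the tool from outside, world axes, zero at the start; "moment": the same for the moment, N m; "grip_width": finger opening in m.
Only numpy, scipy, OpenCV 4.12 (cv2) and the standard library are available. Lean on these libraries where they do the work, as an engineer would, in place of code of your own. Each camera call takes 0.05 s, during which the arm holds its last target.

## Working session

There is one attempt and no reset: what is moved stays moved. The work goes in short steps, Python scripts to look and compute and a shell command to move; the robot and the scene stay as the last step left them, time stands still between calls to the robot, and variables do not carry over. Pictures are saved under pics/ and viewed, and the job is handed in when it is done.

```bash
ls; mkdir -p pics; python3 - <<'E'
from cell import arm
import cv2,numpy as np
for n in ["scene","side","wrist"]:
    c=arm.read_camera(n); cv2.imwrite(f"pics/{n}0.png",c["color"][:,:,::-1]); np.savez(f"{n}0.npz",**c)
    print(n,c["K"].round(1).tolist(),c["T"].round(3).tolist())
print(arm.sense(), arm.nose_length)
E
```

```text
pics
scene [[579.4, 0.0, 316.3], [0.0, 579.4, 241.9], [0.0, 0.0, 1.0]] [[0.6, -0.578, 0.554, 1.209], [0.8, 0.424, -0.424, -0.496], [0.01, 0.697, 0.717, 1.046], [0.0, 0.0, 0.0, 1.0]]
side [[439.8, 0.0, 320.4], [0.0, 439.8, 245.7], [0.0, 0.0, 1.0]] [[-0.824, 0.419, -0.382, 0.166], [-0.567, -0.602, 0.563, 0.555], [0.006, 0.68, 0.733, 0.925], [0.0, 0.0, 0.0, 1.0]]
wrist [[373.7, 0.0, 326.3], [0.0, 373.7, 233.3], [0.0, 0.0, 1.0]] [[0.39, 0.876, 0.285, 0.277], [-0.921, 0.371, 0.121, -0.451], [-0.0, -0.309, 0.951, 0.373], [0.0, 0.0, 0.0, 1.0]]
{'t': 0.15, 'joint_positions': array([-1.32529676e+00,  2.63447538e-01, -4.87667603e-02,  1.25939920e+00,
        3.13254883e-05,  1.41548142e+00]), 'joint_velocities': array([ 1.09924067e-03, -1.66433963e-03,  1.25647839e-03,  6.34359187e-04,
       -1.15851418e-05, -2.14724907e-03]), 'joint_torque': array([ 1.37589584e-03, -6.37825871e+01,  3.84647691e+01,  1.06115968e-02,
       -1.05099434e-04,  4.56519422e-05]), 'ee_pos': array([ 0.20479063, -0.48321915,  0.25592663]), 'ee_rot': array([-2.61872056e+00,  1.73444457e+00,  9.14287838e-04]), 'ft_force': array([0.72878523, 0.05990732, 0.76902571]), 'moment': array([ 0.02618282,  0.02026172, -0.07379251]), 'grip_width': 0.08536134264257136} 0.025
```

View pics/scene0.png

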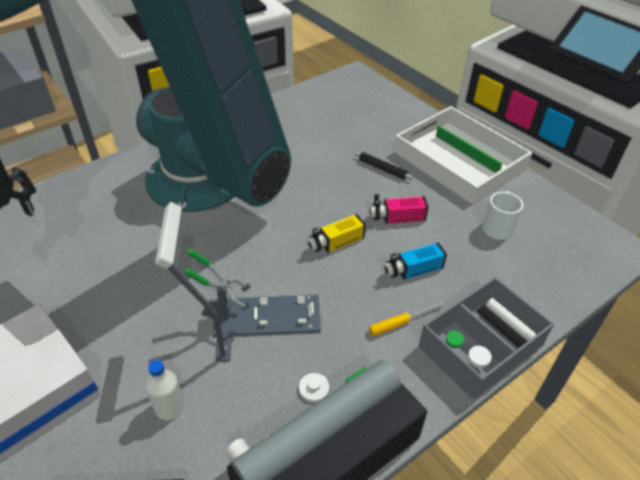

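View pics/side0.png

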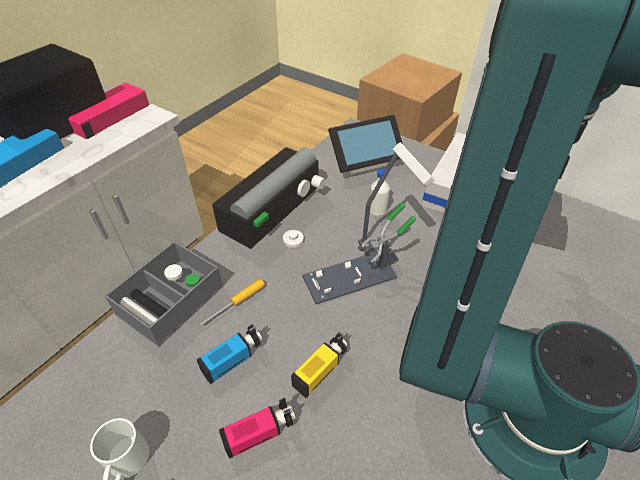

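View pics/wrist0.png

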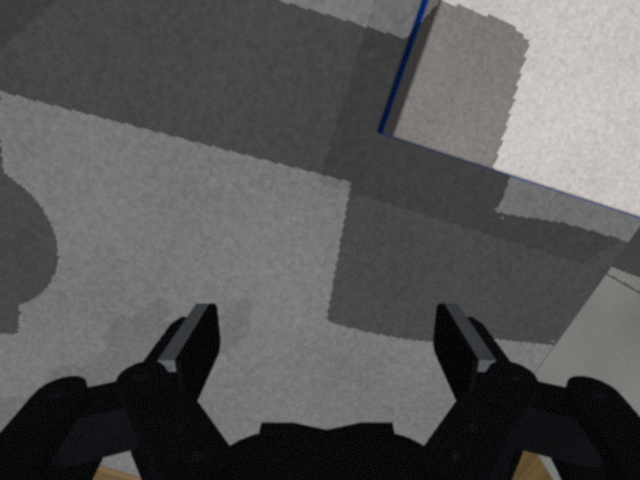

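Scene view: magenta at about (400,209), cradle at (285,313), green handles at (198,265), lamp bar at (171,235). The side view shows magenta at (252,430) and the cradle at (350,278). I'll enlarge these.

```bash
cat > h.py <<'E'
import numpy as np,cv2
from scipy.spatial.transform import Rotation as R
def load(f): return dict(np.load(f))
def w(c,u,v,z=None,d=None):
    "pixel->world, by depth d or on plane z"
    K,T=c["K"],c["T"]; r=np.array([(u-K[0,2])/K[0,0],-(v-K[1,2])/K[1,1],-1.])
    r=T[:3,:3]@r; o=T[:3,3]
    if z is not None: return o+r*(z-o[2])/r[2]
    if d is None: d=c["range_z"][int(round(v)),int(round(u))]
    return o+r*d
def px(c,p):
    q=np.linalg.inv(c["T"])@np.append(p,1); K=c["K"]
    return np.array([K[0,2]-K[0,0]*q[0]/q[2],K[1,2]+K[1,1]*q[1]/q[2]])
def cloud(c):
    K,T=c["K"],c["T"]; v,u=np.mgrid[0:480,0:640]; d=c["range_z"]
    r=np.stack([(u-K[0,2])/K[0,0]*d,-(v-K[1,2])/K[1,1]*d,-d],-1)
    return r@T[:3,:3].T+T[:3,3]
def crop(c,u0,v0,u1,v1,s,name):
    a=c["color"][v0:v1,u0:u1,::-1]; a=cv2.resize(a,None,fx=s,fy=s,interpolation=cv2.INTER_CUBIC)
    cv2.imwrite(name,a)
E
python3 - <<'E'
from h import *
s=load("scene0.npz"); d=load("side0.npz")
crop(s,150,190,340,370,4,"pics/c1.png");crop(s,350,180,450,240,8,"pics/c2.png")
crop(d,300,130,440,310,3,"pics/c3.png");crop(d,210,390,310,465,8,"pics/c4.png")
E
```

```text
(no output)
```

View pics/c1.png

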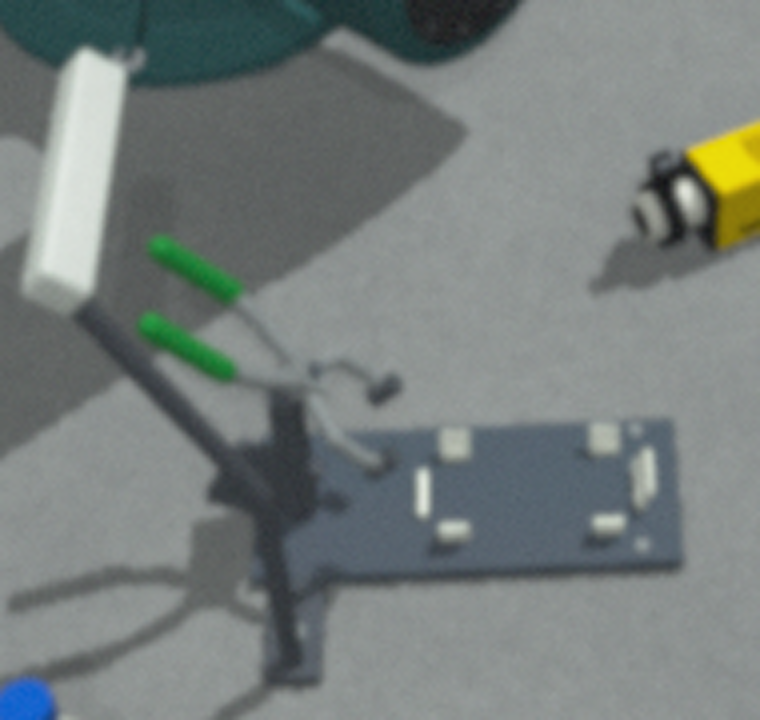

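View pics/c2.png

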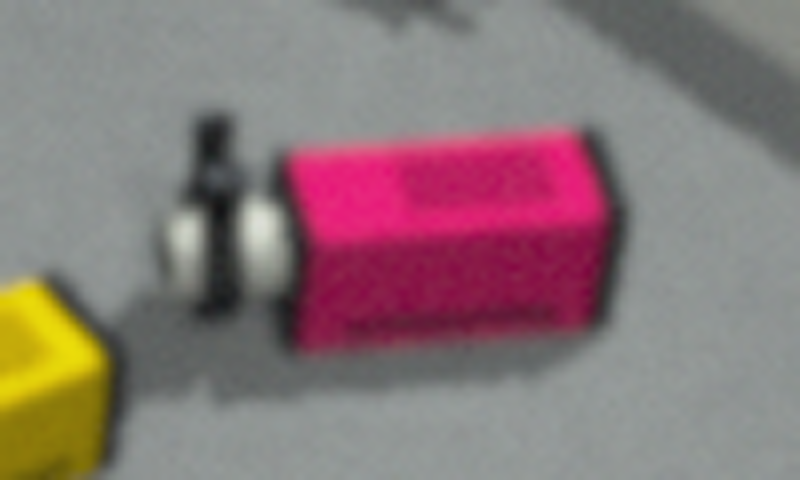

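View pics/c3.png

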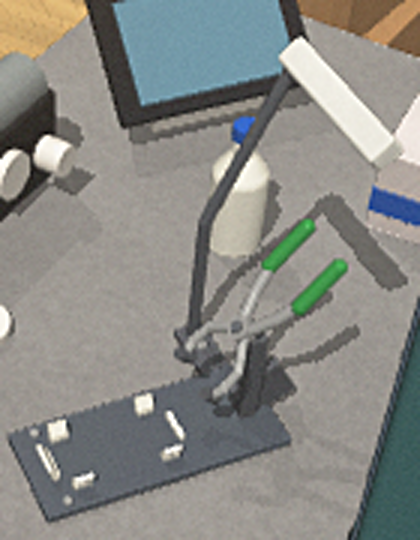

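View pics/c4.png

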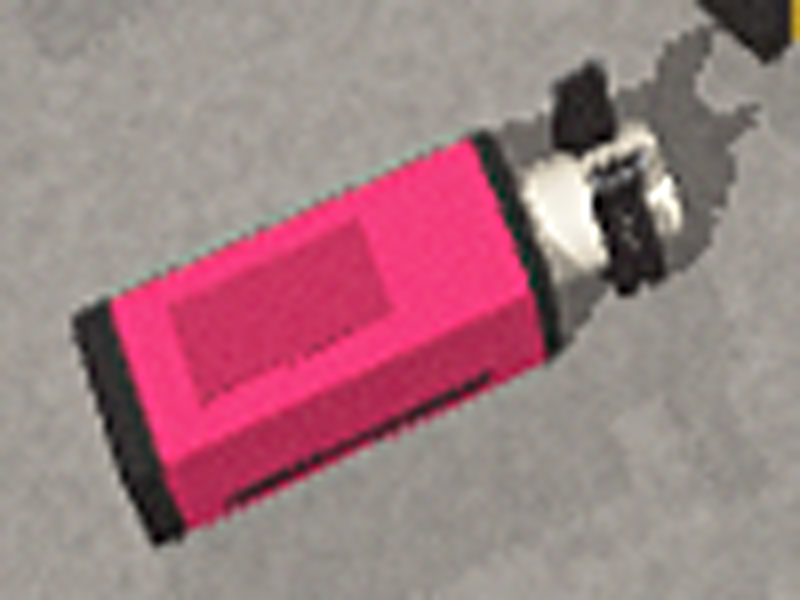

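```bash
python3 - <<'E'
from h import *
for n in ["scene","side"]:
    c=load(n+"0.npz"); P=cloud(c); col=c["color"].astype(int); r,g,b=col[...,0],col[...,1],col[...,2]
    u0,v0,u1,v1=(350,180,450,240) if n=="scene" else (205,385,300,470)
    M=np.zeros((480,640),bool); M[v0:v1,u0:u1]=1
    pk=M&(r>2*g)&(r>120)&(P[...,2]>0.044)&(P[...,2]<0.06)
    q=P[pk]; print(n,"pink top",len(q),q.mean(0).round(4),np.median(q[:,2]).round(4), end=' ')
    rect=cv2.minAreaRect(q[:,:2].astype(np.float32)*1000); print(rect)
    al=M&(P[...,2]>0.044)&(P[...,2]<0.058); q=P[al]; print(" all top",len(q),cv2.minAreaRect(q[:,:2].astype(np.float32)*1000))
    ears=M&(P[...,2]>0.062); q=P[ears]; print(" ears",len(q),q.mean(0).round(4),q.min(0).round(3),q.max(0).round(3))
    # station
    u0,v0,u1,v1=(245,285,325,340) if n=="scene" else (300,255,370,305)
    M[:]=0; M[v0:v1,u0:u1]=1
    wh=(M&(r>150)).astype(np.uint8)
    k,lab,st,ce=cv2.connectedComponentsWithStats(wh)
    for i in range(1,k):
        q=P[lab==i]; print(" white",st[i,4],ce[i].round(1),q.mean(0).round(4),"zmax",q[:,2].max().round(4))
    # green handles
    M[:]=0
    u0,v0,u1,v1=(170,240,225,300) if n=="scene" else (370,195,425,245)
    M[v0:v1,u0:u1]=1
    gr=(M&(g>r+40)&(g>b+30)).astype(np.uint8)
    k,lab,st,ce=cv2.connectedComponentsWithStats(gr)
    for i in range(1,k):
        if st[i,4]<15: continue
        q=P[lab==i]; m=q.mean(0); ax=np.linalg.svd(q-m)[2][0]; t=(q-m)@ax; print(" green",st[i,4],ce[i].round(1),m.round(4),ax.round(3),t.min().round(3),t.max().round(3),(m+ax*t.min()).round(4),(m+ax*t.max()).round(4))
E
```

```text
scene pink top 484 [0.4672 0.3584 0.0519] 0.0522 ((464.0396423339844, 360.24932861328125), (99.28504943847656, 50.17412185668945), 59.409847259521484)
 all top 840 ((448.141357421875, 304.6372375488281), (232.67041015625, 79.91213989257812), 76.78971862792969)
 ears 86 [0.6723 0.0467 0.3781] [ 0.41  -0.496  0.062] [1.209 0.307 1.046]
 white 1 [269. 285.] [ 0.4463 -0.0505 -0.002 ] zmax -0.002
 white 1 [264. 291.] [ 0.4564 -0.071   0.0006] zmax 0.0006
 white 1 [292. 290.] [ 0.4915 -0.0162 -0.0009] zmax -0.0009
 white 42 [263.2 300. ] [ 0.4924 -0.0953  0.0218] zmax 0.0302
 white 39 [300.5 298.8] [ 0.5392 -0.0257  0.0216] zmax 0.0296
 white 54 [310.9 308.2] [ 0.5871 -0.0321  0.0417] zmax 1.0459
 white 35 [255.1 312.6] [ 0.5061 -0.1261  0.0141] zmax 0.0204
 white 22 [301.8 320. ] [ 0.5887 -0.058   0.0217] zmax 0.0308
 white 22 [262.9 321.6] [ 0.5716 -0.1449  0.0672] zmax 1.0459
 green 160 [198.2 256.6] [ 0.4392 -0.205   0.1893] [ 0.644 -0.247  0.724] -0.03 1.188 [ 0.4199 -0.1976  0.1676] [ 1.2048 -0.4987  1.0488]
 green 165 [195.9 276. ] [ 0.4778 -0.2318  0.1838] [ 0.621 -0.233  0.748] -0
[... 596 characters left out ...]
[318.7 273.2] [ 0.5849 -0.0555  0.0188] zmax 0.0264
 white 5 [310.8 273.6] [ 0.6043 -0.0463  0.0127] zmax 0.0141
 white 40 [315.9 283.5] [ 0.5713 -0.0229  0.0186] zmax 0.0281
 white 24 [356.9 280. ] [ 0.4898 -0.094   0.0183] zmax 0.0275
 white 25 [327.1 289.5] [ 0.5368 -0.0239  0.0179] zmax 0.0281
 white 434 [352.5 298.8] [ 0.4722 -0.0458  0.0036] zmax 0.9251
 white 6 [322.2 296.2] [ 0.5379 -0.003   0.0116] zmax 0.0129
 green 108 [395.8 211.2] [ 0.4675 -0.2246  0.1759] [ 0.38   0.573 -0.726] -0.027 0.028 [ 0.4571 -0.2402  0.1957] [ 0.4783 -0.2083  0.1553]
 green 114 [405.9 225.1] [ 0.424  -0.195   0.1755] [ 0.374  0.574 -0.728] -0.028 0.028 [ 0.4137 -0.2109  0.1956] [ 0.4346 -0.1788  0.1549]
```

```bash
python3 - <<'E'
from h import *
from cell import arm
print([a for a in dir(arm) if a[0]!='_'])
s=arm.sense(); Rm=R.from_rotvec(s["ee_rot"]).as_matrix(); print(Rm.round(3))
c=load("wrist0.npz"); print("cam in tool",(Rm.T@(c["T"][:3,3]-s["ee_pos"])).round(4)); print((Rm.T@c["T"][:3,:3]).round(3))
for n,bx in (("scene",(155,200,190,270)),("side",(385,135,440,190))):
    c=load(n+"0.npz"); P=cloud(c); u0,v0,u1,v1=bx; m=np.zeros((480,640),bool); m[v0:v1,u0:u1]=1
    m&=(P[...,2]>.26)&(P[...,2]<.36)&(c["color"].min(-1)>130); q=P[m]; print(n,len(q),q.mean(0).round(4),q.min(0).round(3),q.max(0).round(3)); print(cv2.minAreaRect(q[:,:2].astype(np.float32)*1000))
    # white points projected in station frame
    C=np.array([.539,-.0755]);a=np.radians(56.3);ex=np.array([np.cos(a),np.sin(a)]);ey=np.array([-ex[1],ex[0]])
    q2=(q[:,:2]-C)@np.c_[ex,ey]; print(q2.min(0).round(3),q2.max(0).round(3))
E
```

```text
['IKError', 'hand_in', 'nose_length', 'read_camera', 'sense']
[[ 0.39  -0.921 -0.   ]
 [-0.921 -0.39   0.001]
 [-0.001 -0.    -1.   ]]
cam in tool [-0.0013 -0.0792 -0.1171]
[[ 1.     0.    -0.001]
 [-0.    -0.951 -0.309]
 [-0.001  0.309 -0.951]]
scene 1040 [ 0.4723 -0.2633  0.314 ] [ 0.4   -0.31   0.297] [ 0.531 -0.21   0.324]
((463.74774169921875, -260.3756103515625), (30.817508697509766, 147.03140258789062), 56.44389343261719)
[-0.211 -0.113] [-0.18   0.034]
side 599 [ 0.4558 -0.2489  0.3115] [ 0.396 -0.299  0.293] [ 0.526 -0.209  0.321]
((461.73822021484375, -257.91375732421875), (31.60625648498535, 147.12069702148438), 56.8799934387207)
[-0.211 -0.11 ] [-0.179  0.037]
```

```bash
python3 -m crank '[[[-10,-10,-30,0,0,0],[-20,-18,-25,0,0,0],[-29,-24,-25,0,0,0],[-29,-24,-10,0,0,0],[-29,-24,0,0,0,0],[-29,-24,0,0,0,0],[-29,-24,0,0,0,0],[-29,-24,0,0,0,0],[-29,-24,0,0,0,0],[-29,-24,0,0,0,0],[-29,-24,0,0,0,0],[-29,-24,0,0,0,0]]]' 100 60
```

```text
t: 1.15
ee_pos: [0.3265, -0.0773, 0.347]
ee_rot: [-2.605, 1.748, 0.004]
ft_force: [0.8, 0.2, -0.2]
grip_width: 0.0851
```

```bash
python3 -m crank '[[[-29,-25,10,0,0,0],[-29,-25,10,0,0,0],[-29,-25,10,0,0,0],[-29,-25,10,0,0,0],[-29,-25,10,0,0,0],[-29,-25,10,0,0,0],[-29,-25,10,0,0,0],[-29,-25,10,0,0,0],[-29,-25,10,0,0,0],[-29,-25,10,0,0,0],[-29,-25,10,0,0,0],[-28,-24,10,0,0,0]]]'
python3 -m crank '[[[0,0,0,0,0,-6.2],[0,0,0,0,0,-6.2],[0,0,0,0,0,-6.2],[0,0,0,0,0,-6.2],[0,0,0,0,0,-6.2],[0,0,0,0,0,-6.2]]]'
python3 - <<'E'
from h import *
from cell import arm
c=arm.read_camera("wrist"); cv2.imwrite("pics/w1.png",c["color"][:,:,::-1]); np.savez("w1.npz",**c)
s=arm.sense(); Rm=R.from_rotvec(s["ee_rot"]).as_matrix(); print(Rm.round(3),s["ee_pos"],s["joint_positions"].round(2))
P=cloud(c); r,g=c["color"][...,0].astype(int),c["color"][...,1].astype(int)
m=(r>2*g)&(r>100)&(abs(P[...,2]-.052)<.006)
q=P[m]; print(len(q),q.mean(0).round(4),np.median(q[:,2]),cv2.minAreaRect(q[:,:2].astype(np.float32)*1000))
E
```

```text
t: 2.15
ee_pos: [0.4824, 0.3395, 0.2282]
ee_rot: [-2.653, 1.642, 0.036]
ft_force: [0.8, -0.8, -0.3]
grip_width: 0.0854
t: 2.65
ee_pos: [0.4836, 0.3446, 0.2211]
ee_rot: [-3.047, 0.662, 0.035]
ft_force: [-0.2, -0.6, 0.2]
grip_width: 0.0856
[[ 0.913 -0.408 -0.017]
 [-0.407 -0.913  0.027]
 [-0.026 -0.018 -0.999]] [0.48355409 0.34459422 0.22107745] [0.47 0.39 0.05 1.23 0.03 2.46]
6293 [0.4641 0.3633 0.0517] 0.0517092978101224 ((462.7568664550781, 361.512939453125), (95.29700469970703, 43.86368942260742), 60.407405853271484)
```

View pics/w1.png

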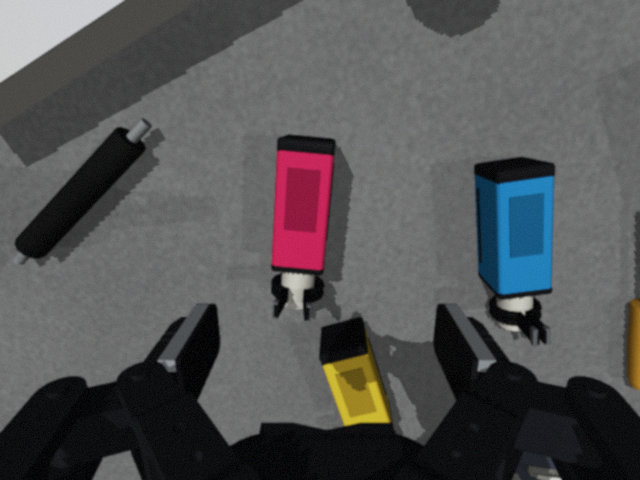

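```bash
python3 - <<'E'
from h import *
C=np.array([.4625,.3618]);a=np.radians(60.4);ex=np.array([np.cos(a),np.sin(a)]);ey=np.array([-ex[1],ex[0]])
for f in ["w1","side0","scene0"]:
    c=load(f+".npz");P=cloud(c)
    q=np.concatenate([(P[...,:2]-C)@np.c_[ex,ey],P[...,2:]],-1)
    m=(abs(q[...,0])<.075)&(abs(q[...,1])<.018)&(abs(q[...,2]-.0517)<.002)
    t=q[m][:,0]; h,_=np.histogram(t,np.arange(-.07,.071,.002)); print(f,h)
    m=(abs(q[...,0])<.04)&(abs(q[...,1])<.06)&(abs(q[...,2]-.0517)<.002)
    t=q[m][:,1]; h,_=np.histogram(t,np.arange(-.03,.031,.002)); print(f,h)
    m=(abs(q[...,0]+.077)<.02)&(abs(q[...,1])<.03)&(q[...,2]>.065)&(q[...,2]<.085)
    print("ears",m.sum(),q[m].mean(0).round(4),q[m].min(0).round(4),q[m].max(0).round(4))
E
```

```text
w1 [ 25   1   0   0   0   0   0   0  24  87  91 102 100  97  95 107  92  95
 103 104  94 103 102 103 107 102 107  88 108 104 105 111 106 106 108 117
 105 107 110 108 113 110 116 119 109 117 113 117 116 115 121 121 126 124
 125 125 125 126 125 128 132 130 131  45   0   0   0   0   0   0]
w1 [  0   0   0  27 243 245 245 249 242 243 246 240 243 240 243 238 242 237
 241 240 252 232 245 246 228  68   0   0   0   0]
ears 333 [-0.0736  0.0001  0.0741] [-0.0829 -0.0159  0.0651] [-0.0674  0.0147  0.0779]
side0 [ 1  0  0  0  0  0  0  0  9 12 13 12 13 16 13 15 14 11 15 15 14 15 16 15
 17 13 15 12 17 14 14 12 16 14  9 15 15 15 14 15 15 14 14 18 18 12 17 13
 11 17 14 14 12 12 20 16 20 13 18 15 20 14 18  2  0  0  0  0  0  0]
side0 [ 0  0  0  0  5 32 31 32 29 30 33 29 32 32 34 33 30 37 32 33 30 34 35 32
 37 36 17  1  0  0]
ears 66 [-0.0756  0.0003  0.0737] [-0.0832 -0.0144  0.0656] [-0.0687  0.0165  0.0781]
scene0 [1 0 0 1 0 1 0 1 6 7 3 3 5 4 5 6 4 7 5 3 4 1 7 2 6 6 3 7 7 2 4 7 4 5 5 2 3
 1 4 4 2 2 0 7 4 4 5 5 1 5 3 5 3 9 1 6 4 5 5 3 8 6 5 0 0 0 0 0 0 0]
scene0 [ 0  2  2  9 12 10 11 13  7 10  9 10  7 10  9  7 11 10  9 11  9  5  9  8
 10  6  1  0  0  0]
ears 53 [-0.0759 -0.002   0.0735] [-0.0828 -0.02    0.0655] [-0.0684  0.0146  0.0819]
```

```bash
cat >> h.py <<'E'
def down(yaw):
    a=np.radians(yaw); e=np.array([np.cos(a),np.sin(a),0]); y=-e; z=np.array([0,0,-1.]); return np.c_[np.cross(y,z),y,z]
def delta(p,Rt):
    from cell import arm
    s=arm.sense(); Rm=R.from_rotvec(s["ee_rot"]).as_matrix()
    print("t",round(s["t"],2),"pos",s["ee_pos"].round(4),"shift mm",(Rm.T@(np.array(p)-s["ee_pos"])*1000).round(1),"turn deg",np.degrees(R.from_matrix(Rm.T@Rt).as_rotvec()).round(2),"F",s["ft_force"].round(1),"w",s["grip_width"].round(4),"q",s["joint_positions"].round(2))
E
python3 -c "
from h import *
delta([.463,.3625,.1],down(60.4))"
```

```text
Traceback (most recent call last):
  File "h.py", line 26, in delta
    print("t",round(s["t"],2),"pos",s["ee_pos"].round(4),"shift mm",(Rm.T@(np.array(p)-s["ee_pos"])*1000).round(1),"turn deg",np.degrees(R.from_matrix(Rm.T@Rt).as_rotvec()).round(2),"F",s["ft_force"].round(1),"w",s["grip_width"].round(4),"q",s["joint_positions"].round(2))
                                                                                                                                                                                                                     ^^^^^^^^^^^^^^^^^^^^^
AttributeError: 'float' object has no attribute 'round'
```

```bash
sed -i 's/s\["grip_width"\].round(4)/round(s["grip_width"],4)/' h.py
python3 -c "
from h import *
delta([.463,.3625,.1],down(60.4))"
```

```text
t 2.7 pos [0.4836 0.3446 0.2211] shift mm [-22.9  -5.8 121.8] turn deg [-0.96  1.56  5.56] F [-1.  -0.5  0.1] w 0.0854 q [0.47 0.39 0.05 1.23 0.03 2.46]
```

```bash
python3 -m crank '[[[-8,-2,0,-0.5,0.8,2.8],[-8,-2,0,-0.5,0.8,2.8],[-7,-2,15,0,0,0],[0,0,30,0,0,0],[0,0,30,0,0,0],[0,0,25,0,0,0],[0,0,10,0,0,0],[0,0,0,0,0,0]]]'
python3 -c "
from h import *
delta([.463,.3625,.038],down(60.4))"
```

```text
t: 3.37
ee_pos: [0.4652, 0.3608, 0.1072]
ee_rot: [3.026, -0.843, 0.004]
ft_force: [0.0, -0.2, -0.8]
grip_width: 0.0855
t 3.37 pos [0.4652 0.3608 0.1072] shift mm [-2.9 -0.3 69.2] turn deg [-0.   -0.17 -1.56] F [ 0.  -0.2 -0.8] w 0.0855 q [ 0.52  0.45 -0.18  0.94 -0.    2.64]
```

```bash
python3 -m crank '[[[-3,0,0,0,0,-1.6],[0,0,15,0,0,0],[0,0,20,0,0,0],[0,0,20,0,0,0],[0,0,12,0,0,0],[0,0,2,0,0,0],[0,0,0,0,0,0]]]'
python3 -c "
from h import *
delta([.463,.3625,.038],down(60.4))"
```

```text
t: 3.95
ee_pos: [0.465, 0.3646, 0.042]
ee_rot: [-3.033, 0.8, -0.013]
ft_force: [-0.5, 0.3, 0.3]
grip_width: 0.0854
t 3.95 pos [0.465  0.3646 0.042 ] shift mm [-0.7  2.8  4. ] turn deg [-0.38 -0.38  0.06] F [-0.5  0.3  0.3] w 0.0854 q [ 0.53  0.51 -0.27  0.78 -0.    2.61]
```

```bash
python3 -m crank '[[[-0.7,2.8,4,-0.4,-0.4,0],[0,0,0,0,0,0],[0,0,0,0,0,0]]]'
python3 -m crank '[[[0,0,0,0,0,0],[0,0,0,0,0,0],[0,0,0,0,0,0],[0,0,0,0,0,0],[0,0,0,0,0,0],[0,0,0,0,0,0]]]' 20 50
python3 -c "
from h import *
delta([.463,.3625,.038],down(60.4))"
```

```text
t: 4.2
ee_pos: [0.4641, 0.3633, 0.0407]
ee_rot: [-3.036, 0.8, -0.002]
ft_force: [-0.1, 1.1, -0.6]
grip_width: 0.085
t: 4.7
ee_pos: [0.4649, 0.3636, 0.0427]
ee_rot: [-3.034, 0.8, -0.005]
ft_force: [0.7, 0.7, -1.3]
grip_width: 0.0432
t 4.7 pos [0.4649 0.3636 0.0427] shift mm [-1.1  1.9  4.7] turn deg [-0.25 -0.12  0.07] F [ 0.7  0.7 -1.3] w 0.0432 q [ 0.53  0.51 -0.27  0.78  0.    2.61]
```

```bash
python3 -m crank '[[[0,0,-10,0,0,0],[0,0,-25,0,0,0],[0,0,-35,0,0,0],[0,0,-35,0,0,0],[0,0,-25,0,0,0],[0,0,-10,0,0,0],[0,0,0,0,0,0]]]'
python3 - <<'E'
from h import *
from cell import arm
delta([.54,-.0755,.2],down(56.3))
C=np.array([.539,-.0755]);a=np.radians(56.3);ex=np.array([np.cos(a),np.sin(a)]);ey=np.array([-ex[1],ex[0]])
for f in ["side0","scene0"]:
    c=load(f+".npz");P=cloud(c)
    q=np.concatenate([(P[...,:2]-C)@np.c_[ex,ey],P[...,2:]],-1)
    for zz,lo in (("floor",.010),):
        pass
    base=(abs(q[...,2]-.009)<.004)&(abs(q[...,0])<.15)&(abs(q[...,1])<.08)
    print(f,"plate z",np.median(q[base][:,2]).round(4))
    for sx in (-1,1):
        for sy in (-1,1):
            m=(abs(q[...,0]-sx*.042)<.016)&(abs(q[...,1]-sy*.03)<.02)&(q[...,2]>.02)&(q[...,2]<.035)
            if m.any(): print(f,sx,sy,m.sum(),q[m].mean(0).round(4),q[m].min(0).round(4),q[m].max(0).round(4))
    img=c["color"]
    T=np.eye(4);T[:2,0]=ex;T[:2,1]=ey;T[:2,3]=C
    big=cv2.resize(img[...,::-1],None,fx=6,fy=6,interpolation=cv2.INTER_CUBIC)
    def pp(p): u=px(c,(T@np.append(p,1))[:3]); return tuple(int(round(x)) for x in ((u+.5)*6))
    for sx in (-1,1):
        for sy in (-1,1): cv2.circle(big,pp([sx*.042,sy*.025,.027]),4,(0,0,255),-1); cv2.circle(big,pp([sx*.055,sy*.022,.010]),3,(255,255,0),-1)
    cv2.circle(big,pp([0,0,.01]),4,(0,255,0),-1); cv2.circle(big,pp([-.077,0,.074]),4,(0,255,255),-1)
    o=pp([-.03,0,.03]); cv2.imwrite(f"pics/ov_{f}.png",big[o[1]-280:o[1]+280,o[0]-380:o[0]+380])
E
```

```text
t: 5.28
ee_pos: [0.4618, 0.362, 0.1906]
ee_rot: [3.037, -0.8, -0.002]
ft_force: [0.3, 0.1, -3.4]
grip_width: 0.0436
t 5.28 pos [0.4618 0.362  0.1906] shift mm [283.6 342.1  -9.5] turn deg [0.05 0.06 4.17] F [ 0.3  0.1 -3.4] w 0.0436 q [ 0.53  0.4  -0.03  1.15  0.    2.61]
side0 plate z 0.009
side0 -1 -1 17 [-0.0433 -0.03    0.0231] [-0.0506 -0.0344  0.0203] [-0.0337 -0.0257  0.0258]
side0 -1 1 10 [-0.0433  0.0334  0.025 ] [-0.051   0.0313  0.0225] [-0.035   0.0358  0.0275]
side0 1 -1 18 [ 0.0417 -0.0299  0.0229] [ 0.0341 -0.0359  0.0201] [ 0.0494 -0.0257  0.0264]
side0 1 1 11 [0.0434 0.0341 0.0248] [0.0354 0.0325 0.0201] [0.0492 0.0359 0.0281]
scene0 plate z 0.0101
scene0 -1 -1 15 [-0.0413 -0.0334  0.0249] [-0.0488 -0.0375  0.0209] [-0.0355 -0.0306  0.0289]
scene0 -1 1 34 [-0.0423  0.0289  0.0241] [-0.0495  0.0229  0.0202] [-0.0338  0.0366  0.0311]
scene0 1 -1 14 [ 0.0425 -0.0334  0.0259] [ 0.036  -0.0382  0.0233] [ 0.0491 -0.0308  0.0308]
scene0 1 1 28 [0.0428 0.0283 0.0241] [0.0358 0.022  0.0203] [0.0494 0.0323 0.0307]
```

View pics/ov_side0.png

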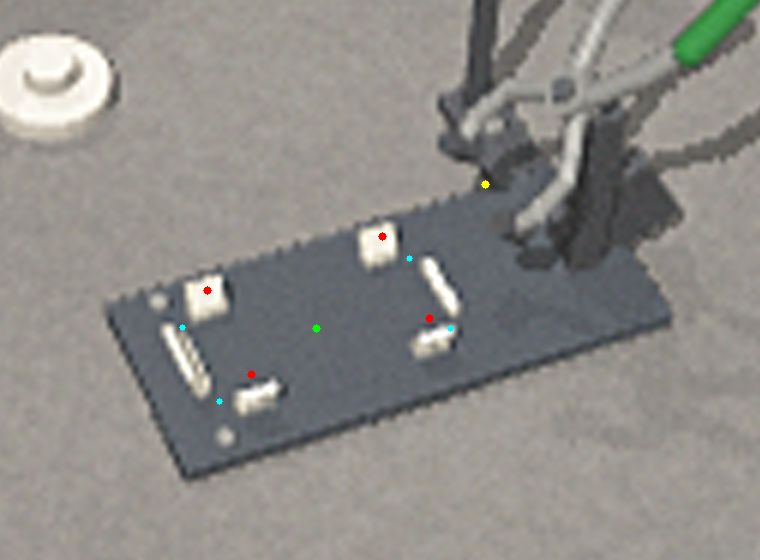

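View pics/ov_scene0.png

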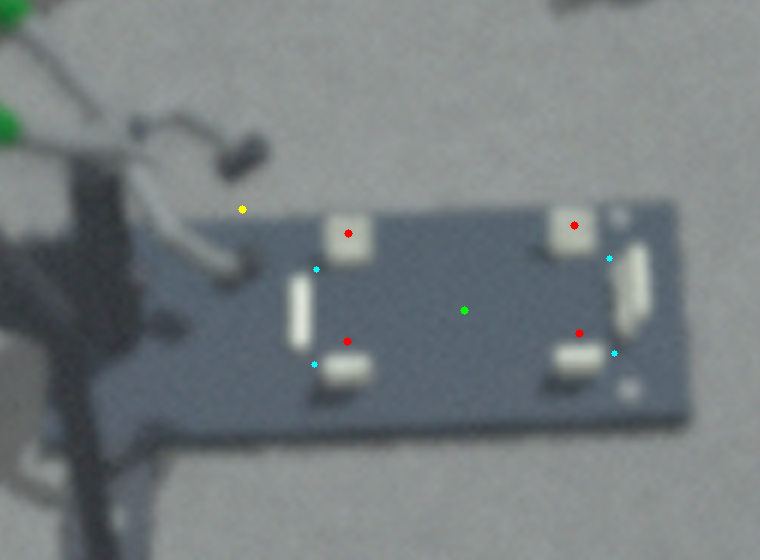

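```bash
python3 -m crank '[[[10,12,-3,0,0,0],[20,24,-3,0,0,0],[24,29,-2,0,0,0],[24,29,0,0,0,0],[24,29,0,0,0,0],[24,29,0,0,0,0],[24,29,0,0,0,0],[24,29,0,0,0,0],[24,29,0,0,0,0],[24,29,0,0,0,0],[20,24,0,0,0,1],[10,12,0,0,0,1]]]'
python3 -c "
from h import *
delta([.540,-.074,.2],down(56.3))"
```

```text
t: 6.28
ee_pos: [0.5288, -0.0402, 0.1926]
ee_rot: [3.026, -0.841, -0.014]
ft_force: [0.6, -0.1, -3.5]
grip_width: 0.0435
t 6.28 pos [ 0.5288 -0.0402  0.1926] shift mm [26.9 23.2 -7.6] turn deg [0.21 0.49 2.63] F [ 0.6 -0.1 -3.5] w 0.0435 q [-0.23  0.31 -0.16  1.11 -0.    1.88]
```

```bash
python3 -m crank '[[[10,8,0,0,0.2,1],[9,7,0,0,0.2,1],[5,4,0,0,0,0.5],[0,0,0,0,0,0],[0,0,0,0,0,0]]]'
python3 -c "
from h import *
delta([.540,-.074,.12],down(56.3))"
```

```text
t: 6.7
ee_pos: [0.5381, -0.074, 0.1895]
ee_rot: [3.001, -0.919, -0.012]
ft_force: [-0.0, 0.1, -3.4]
grip_width: 0.0437
t 6.7 pos [ 0.5381 -0.074   0.1895] shift mm [ 2.  -1.4 69.5] turn deg [ 0.31  0.35 -0.36] F [-0.   0.1 -3.4] w 0.0437 q [-0.29  0.33 -0.14  1.11 -0.    1.88]
```

```bash
python3 -m crank '[[[2,-1.4,10,0.3,0.3,-0.3],[0,0,20,0,0,0],[0,0,20,0,0,0],[0,0,8,0,0,0],[0,0,0,0,0,0],[0,0,0,0,0,0]]]'
python3 - <<'E'
from h import *
from cell import arm
delta([.540,-.074,.0525],down(56.3))
C=np.array([.539,-.0755]);a=np.radians(56.3);ex=np.array([np.cos(a),np.sin(a)]);ey=np.array([-ex[1],ex[0]])
for n in ["scene","side"]:
    c=arm.read_camera(n); np.savez(n+"1.npz",**c); P=cloud(c)
    q=np.concatenate([(P[...,:2]-C)@np.c_[ex,ey],P[...,2:]],-1)
    u=px(c,np.append(C-.05*ex,.12)).astype(int); crop(c,u[0]-80,u[1]-70,u[0]+80,u[1]+60,5,f"pics/{n}1.png")
    col=c["color"].astype(int); pk=(col[...,0]>2*col[...,1])&(col[...,0]>100)&(abs(q[...,0])<.08)&(abs(q[...,1])<.05)
    t=q[pk]; print(n,len(t),t.min(0).round(4),t.max(0).round(4))
    e=(abs(q[...,0]+.077)<.02)&(abs(q[...,1])<.022)&(q[...,2]>.145)&(q[...,2]<.175);t=q[e]; 
    if len(t): print("ears",len(t),t.mean(0).round(4),t.min(0).round(4),t.max(0).round(4))
E
```

```text
t: 7.2
ee_pos: [0.54, -0.0688, 0.1305]
ee_rot: [-3.009, 0.9, 0.001]
ft_force: [0.6, -0.3, -3.3]
grip_width: 0.0437
t 7.2 pos [ 0.54   -0.0688  0.1305] shift mm [ 2.9  4.5 78. ] turn deg [-0.07  0.04  0.39] F [ 0.6 -0.3 -3.3] w 0.0437 q [-0.28  0.36 -0.25  0.95  0.    1.88]
scene 997 [-0.0464 -0.0447  0.0879] [0.0515 0.0244 0.1883]
ears 106 [-0.0716  0.0029  0.1576] [-0.079  -0.0136  0.1457] [-0.0649  0.0184  0.1683]
side 573 [-0.0469 -0.0349  0.0063] [0.0509 0.03   0.1863]
ears 73 [-0.0716  0.0054  0.1568] [-0.0795 -0.011   0.1451] [-0.0655  0.0216  0.1666]
```

View pics/scene1.png

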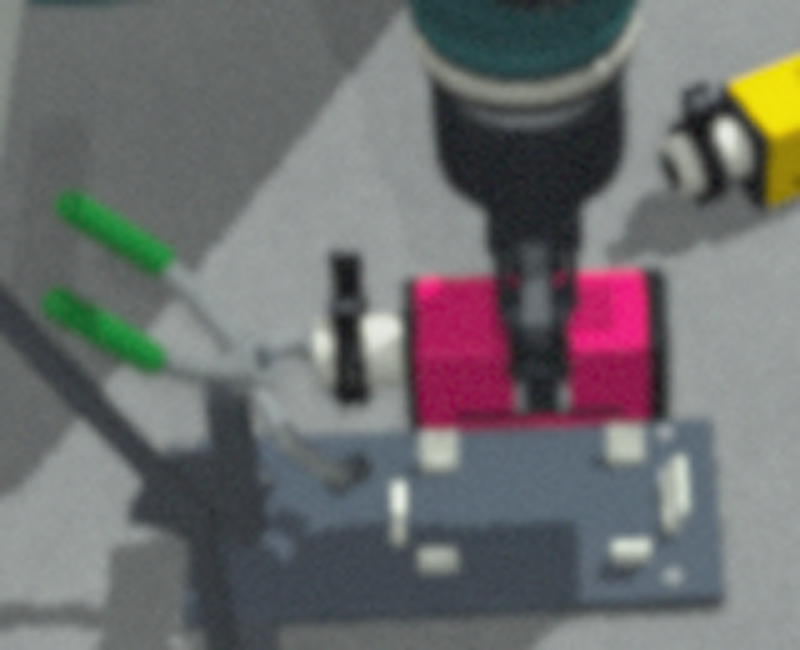

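View pics/side1.png

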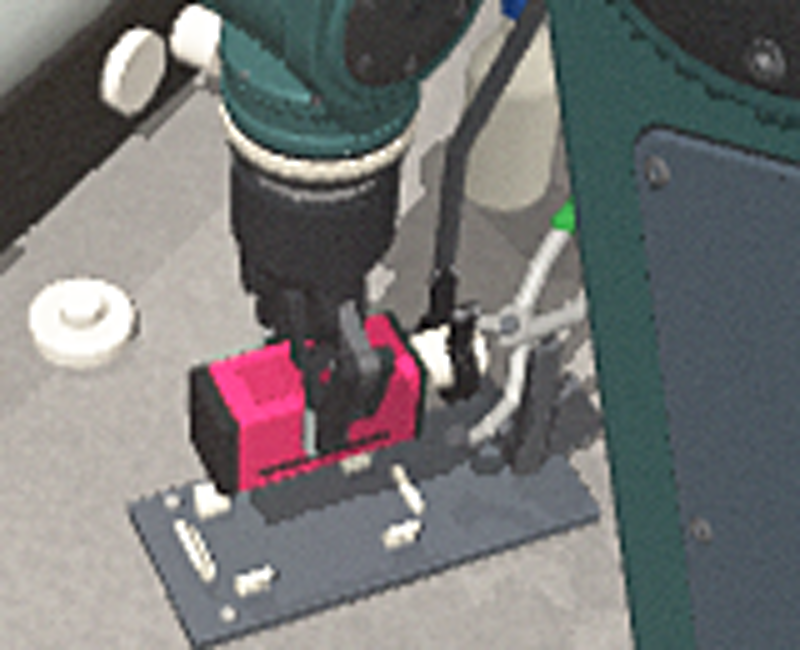

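```bash
python3 - <<'E'
from h import *
C=np.array([.463,.3625]);a=np.radians(60.4);ex=np.array([np.cos(a),np.sin(a)]);ey=np.array([-ex[1],ex[0]])
c=load("w1.npz");P=cloud(c)
q=np.concatenate([(P[...,:2]-C)@np.c_[ex,ey],P[...,2:]],-1)
for zl in (.005,.015,.025,.03,.035,.04,.045,.05,.055,.06,.065,.07,.075):
    m=(q[...,0]>-.095)&(q[...,0]<-.06)&(abs(q[...,1])<.035)&(abs(q[...,2]-zl)<.0025); t=q[m]
    if len(t): print(zl,len(t),t.min(0).round(4),t.max(0).round(4))
C=np.array([.539,-.0755]);a=np.radians(56.3);ex=np.array([np.cos(a),np.sin(a)]);ey=np.array([-ex[1],ex[0]])
for f in("scene0","side0"):
    c=load(f+".npz");P=cloud(c)
    q=np.concatenate([(P[...,:2]-C)@np.c_[ex,ey],P[...,2:]],-1)
    m=(q[...,0]>-.14)&(q[...,0]<-.055)&(abs(q[...,1])<.06)&(q[...,2]>.05)&(q[...,2]<.14)
    t=q[m]; print(f); print(np.c_[t,np.argwhere(m)[:,::-1]][t[:,0]>-.1].round(3)[:60])
E
```

```text
0.015 7 [-0.0767 -0.0174  0.0138] [-0.0692  0.0175  0.0173]
0.025 41 [-0.0773 -0.0235  0.0226] [-0.069   0.0208  0.0273]
0.03 49 [-0.0786 -0.0247  0.0276] [-0.0631  0.0235  0.0324]
0.035 117 [-0.0882 -0.0245  0.0325] [-0.06    0.023   0.0375]
0.04 291 [-0.0922 -0.0232  0.0375] [-0.0601  0.0213  0.0425]
0.045 644 [-0.0913 -0.0203  0.0425] [-0.06    0.0188  0.0475]
0.05 66 [-0.0821 -0.0153  0.0476] [-0.0684  0.0137  0.0525]
0.055 55 [-0.0806 -0.0127  0.0528] [-0.0689  0.0113  0.0573]
0.06 57 [-0.0817 -0.013   0.0576] [-0.0686  0.0119  0.0623]
0.065 56 [-0.0811 -0.0142  0.0625] [-0.0691  0.013   0.0673]
0.07 56 [-0.0805 -0.0145  0.0675] [-0.0687  0.0143  0.0724]
0.075 246 [-0.0838 -0.0158  0.0726] [-0.0683  0.0148  0.0775]
scene0
[[-1.00e-01  2.60e-02  1.06e-01  2.34e+02  2.77e+02]
 [-9.80e-02  2.90e-02  1.02e-01  2.35e+02  2.77e+02]
 [-9.60e-02  3.20e-02  9.90e-02  2.36e+02  2.77e+02]
 [-1.00e-01  2.30e-02  1.07e-01  2.34e+02  2.78e+02]
 [-9.70e-02  2.20e-02  1.07e-01  2.35e+02  2.78e+02]
 [-9.60e-02  2.80e-02  1.01e-01  2.36e+02  2.78e+02]
 [-9.40e-02  2.60e-02  1.03e-01  2.37e+02  2.
[... 5304 characters left out ...]
 2.46e+02]
 [-6.90e-02 -2.80e-02  7.60e-02  3.58e+02  2.47e+02]
 [-6.90e-02 -2.20e-02  8.20e-02  3.59e+02  2.47e+02]
 [-7.20e-02 -2.30e-02  8.00e-02  3.60e+02  2.47e+02]
 [-7.30e-02 -1.90e-02  8.40e-02  3.61e+02  2.47e+02]
 [-7.80e-02 -2.30e-02  7.80e-02  3.62e+02  2.47e+02]
 [-8.00e-02 -2.10e-02  7.90e-02  3.63e+02  2.47e+02]
 [-8.40e-02 -2.30e-02  7.50e-02  3.64e+02  2.47e+02]
 [-6.80e-02 -2.60e-02  7.50e-02  3.58e+02  2.48e+02]
 [-6.90e-02 -2.30e-02  7.80e-02  3.59e+02  2.48e+02]
 [-7.10e-02 -2.00e-02  8.00e-02  3.60e+02  2.48e+02]
 [-7.40e-02 -2.10e-02  7.70e-02  3.61e+02  2.48e+02]
 [-7.80e-02 -2.20e-02  7.50e-02  3.62e+02  2.48e+02]
 [-7.90e-02 -1.90e-02  7.80e-02  3.63e+02  2.48e+02]]
```

```bash
python3 - <<'E'
from h import *
C=np.array([.539,-.0755]);a=np.radians(56.3);ex=np.array([np.cos(a),np.sin(a)]);ey=np.array([-ex[1],ex[0]])
for f in("scene0","side0"):
    c=load(f+".npz");P=cloud(c)
    q=np.concatenate([(P[...,:2]-C)@np.c_[ex,ey],P[...,2:]],-1)
    m=(q[...,0]>.05)&(q[...,0]<.075)&(abs(q[...,1])<.025)&(c["color"].min(-1)>140)
    t=q[m]; print(f,"stop",len(t),t.min(0).round(4),t.max(0).round(4)); print(t[t[:,2].argsort()[::-1]][:14].round(4).tolist())
    for s in(-1,1):
        m=(q[...,0]>-.1)&(q[...,0]<-.055)&(q[...,1]*s>.01)&(q[...,1]*s<.06)&(q[...,2]>.03)&(q[...,2]<.12)
        t=q[m]
        for lo in np.arange(.045,.11,.006):
            k=t[(t[:,2]>=lo)&(t[:,2]<lo+.006)]
            if len(k): print(s,lo.round(3),len(k),k.min(0).round(4),k.max(0).round(4))
E
```

```text
scene0 stop 59 [ 0.0576 -0.0184  0.0092] [0.0692 0.02   0.0298]
[[0.066, 0.0022, 0.0298], [0.064, 0.0055, 0.0293], [0.0659, 0.0001, 0.029], [0.0639, 0.0032, 0.0287], [0.0637, 0.0006, 0.0285], [0.0678, -0.0076, 0.028], [0.0656, -0.0074, 0.0279], [0.0654, -0.01, 0.0277], [0.0653, -0.0127, 0.0276], [0.0674, -0.0154, 0.0275], [0.0659, -0.0014, 0.0273], [0.0675, -0.0123, 0.027], [0.0642, 0.0104, 0.0266], [0.0663, 0.0075, 0.0266]]
-1 0.063 4 [-0.0862 -0.0305  0.0668] [-0.0777 -0.0263  0.0686]
-1 0.069 6 [-0.0838 -0.031   0.0691] [-0.0734 -0.0277  0.0745]
-1 0.075 25 [-0.0852 -0.0335  0.0756] [-0.0664 -0.0192  0.0809]
-1 0.081 22 [-0.0867 -0.0356  0.0825] [-0.0701 -0.0221  0.0862]
-1 0.087 12 [-0.0926 -0.0369  0.0873] [-0.084  -0.0283  0.093 ]
-1 0.093 20 [-0.0999 -0.0349  0.0931] [-0.0861 -0.0269  0.099 ]
-1 0.099 10 [-0.1    -0.0327  0.0999] [-0.0955 -0.0248  0.1045]
-1 0.105 4 [-0.0997 -0.0316  0.1054] [-0.0972 -0.0212  0.1067]
1 0.069 13 [-0.0855  0.0175  0.069 ] [-0.0748  0.0254  0.0747]
1 0.075 26 [-0.0853  0.0162  0.075 ] [-0.0676  0.0297  0.0808]
1 0.081 26 [-0.0888  0.0166  0.081 ]
[... 885 characters left out ...]
93  0.087 ]
-1 0.087 10 [-0.0949 -0.0324  0.0882] [-0.0833 -0.0225  0.0927]
-1 0.093 8 [-0.0969 -0.0315  0.0933] [-0.0887 -0.0235  0.0986]
-1 0.099 7 [-0.0988 -0.0272  0.0997] [-0.0937 -0.0202  0.104 ]
1 0.063 2 [-0.0816  0.0294  0.0656] [-0.0797  0.0311  0.0667]
1 0.069 8 [-0.0851  0.019   0.069 ] [-0.0682  0.0319  0.0744]
1 0.075 16 [-0.086   0.0194  0.0751] [-0.0683  0.033   0.0808]
1 0.081 15 [-0.0895  0.0236  0.0812] [-0.0713  0.0348  0.0866]
1 0.087 13 [-0.0962  0.0283  0.087 ] [-0.0832  0.0342  0.0928]
1 0.093 7 [-0.0983  0.0294  0.094 ] [-0.0905  0.0337  0.0975]
1 0.099 8 [-0.0999  0.021   0.099 ] [-0.0931  0.032   0.1047]
1 0.105 1 [-0.0969  0.0263  0.1053] [-0.0969  0.0263  0.1053]
```

```bash
cat >> h.py <<'E'
C0=np.array([.539,-.0755,0]); YAW=56.3
_a=np.radians(YAW); S=np.array([[np.cos(_a),-np.sin(_a),0],[np.sin(_a),np.cos(_a),0],[0,0,1]])
def st(x,y,z,tilt=0):
    Rt=down(YAW)@R.from_rotvec([np.radians(tilt),0,0]).as_matrix()
    delta(C0+S@np.array([x,y,z]),Rt)
    from cell import arm
    print("station xyz",(S.T@(arm.sense()["ee_pos"]-C0)).round(4))
E
python3 -c "
from h import *
st(.026,-.0008,.13,8)"
```

```text
t 7.3 pos [ 0.5404 -0.0691  0.131 ] shift mm [  3.3 -19.9   1.1] turn deg [7.91 0.   0.37] F [ 0.3 -0.3 -3.2] w 0.0435 q [-0.28  0.36 -0.25  0.95  0.    1.88]
station xyz [0.0061 0.0024 0.131 ]
```

```bash
python3 -m crank '[[[1.6,-10,0,2.5,0,0.2],[1.6,-10,0,2.5,0,0.2],[0,0,0,2.5,0,0],[0,0,0,0,0,0],[0,0,0,0,0,0]]]'
python3 -c "
from h import *
st(.026,-.0008,.10,8)"
```

```text
t: 7.72
ee_pos: [0.5567, -0.0536, 0.1362]
ee_rot: [-2.881, 0.872, -0.069]
ft_force: [0.1, -0.3, -3.4]
grip_width: 0.0432
t 7.72 pos [ 0.5567 -0.0536  0.1362] shift mm [-2.   7.  35.5] turn deg [ 0.09 -0.34  0.06] F [ 0.1 -0.3 -3.4] w 0.0432 q [-0.3   0.35 -0.27  0.91  0.13  1.86]
station xyz [ 0.028  -0.0026  0.1362]
```

```bash
python3 -m crank '[[[-1,2,10,0,-0.3,0],[-1,3,15,0,0,0],[0,2,10,0,0,0],[0,0,0,0,0,0],[0,0,0,0,0,0]]]'
python3 - <<'E'
from h import *
from cell import arm
st(.026,-.0008,.075,8)
for n in ["scene","side"]:
    c=arm.read_camera(n); np.savez(n+"2.npz",**c); P=cloud(c)
    u=px(c,C0+S@np.array([-.05,0,.09])).astype(int); crop(c,u[0]-70,u[1]-60,u[0]+70,u[1]+50,5,f"pics/{n}2.png")
E
```

```text
t: 8.13
ee_pos: [0.5543, -0.0548, 0.0992]
ee_rot: [-2.886, 0.872, -0.061]
ft_force: [0.3, 0.4, -3.4]
grip_width: 0.0433
t 8.13 pos [ 0.5543 -0.0548  0.0992] shift mm [-0.5  2.9 24. ] turn deg [ 0.4  -0.13  0.1 ] F [ 0.3  0.4 -3.4] w 0.0433 q [-0.3   0.38 -0.33  0.82  0.13  1.85]
station xyz [ 0.0257 -0.0013  0.0992]
```

View pics/scene2.png

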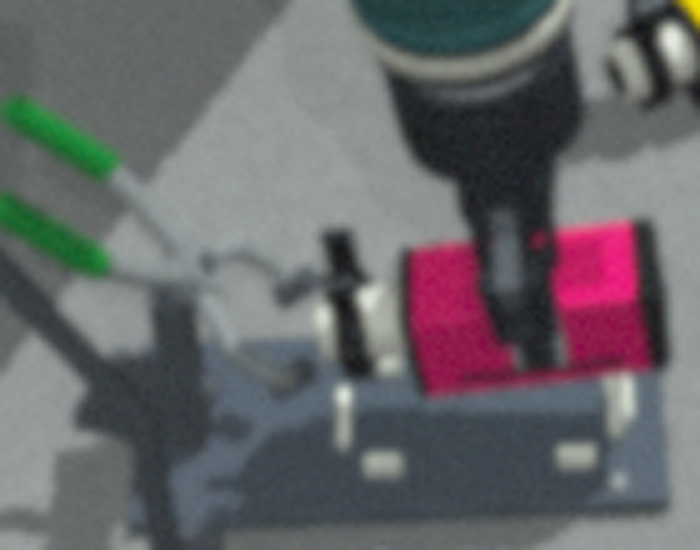

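View pics/side2.png

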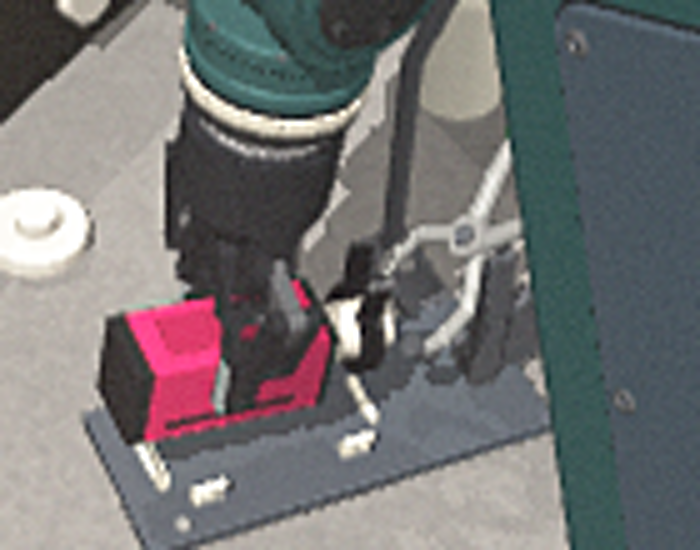

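```bash
python3 -m crank '[[[0,1.5,11,0,0,0],[0,1.5,11,0,0,0],[0,1,8,0,0,0],[0,0,0,0,0,0],[0,0,0,0,0,0]]]'
python3 -c "
from h import *
st(.024,-.0008,.066,8)"
```

```text
t: 8.65
ee_pos: [0.5565, -0.0552, 0.071]
ee_rot: [-2.887, 0.871, -0.069]
ft_force: [0.8, -1.0, -2.5]
grip_width: 0.0435
t 8.65 pos [ 0.5565 -0.0552  0.071 ] shift mm [-2.6  3.2  4.6] turn deg [ 0.35 -0.4   0.16] F [ 0.8 -1.  -2.5] w 0.0435 q [-0.3   0.41 -0.37  0.74  0.13  1.86]
station xyz [ 0.0266 -0.0033  0.071 ]
```

```bash
python3 -m crank '[[[-1.5,3,4.5,0,-0.3,0],[0,0,0,0,0,0]]]'
python3 -c "
from h import *
st(.024,-.0008,.066,8)"; python3 -m crank '[[[0,0,0,0,0,0]]]'
python3 -c "
from h import *
st(.024,-.0008,.066,8)"
```

```text
t: 8.82
ee_pos: [0.5542, -0.0565, 0.0667]
ee_rot: [-2.886, 0.869, -0.062]
ft_force: [0.1, 0.6, -3.9]
grip_width: 0.0432
t 8.82 pos [ 0.5542 -0.0565  0.0667] shift mm [-1.3  0.3  0.7] turn deg [ 0.35 -0.13  0.19] F [ 0.1  0.6 -3.9] w 0.0432 q [-0.31  0.41 -0.38  0.74  0.13  1.85]
station xyz [ 0.0242 -0.0021  0.0667]
t: 8.9
ee_pos: [0.5544, -0.0567, 0.067]
ee_rot: [-2.886, 0.869, -0.063]
ft_force: [-0.3, -0.9, -2.7]
grip_width: 0.0434
t 8.9 pos [ 0.5544 -0.0567  0.067 ] shift mm [-1.5  0.3  1. ] turn deg [ 0.34 -0.15  0.18] F [-0.3 -0.9 -2.7] w 0.0434 q [-0.31  0.41 -0.38  0.74  0.13  1.85]
station xyz [ 0.0242 -0.0023  0.067 ]
```

```bash
python3 - <<'E'
from h import *
from cell import arm
Rc=None
for n in ["scene","side"]:
    c=arm.read_camera(n); np.savez(n+"3.npz",**c); P=cloud(c)
    q=(P-C0)@S
    th=np.radians(8)
    # cart frame: undo tilt about B
    B=np.array([.0255,-.0022,.0243]); d=q-B; xc=d[...,0]*np.cos(th)+d[...,2]*np.sin(th); zc=-d[...,0]*np.sin(th)+d[...,2]*np.cos(th)
    col=c["color"].astype(int); pk=(col[...,0]>2*col[...,1])&(abs(zc-.052)<.004)&(abs(xc)<.06)&(abs(d[...,1])<.03)
    print(n,pk.sum(),"x",xc[pk].min().round(4),xc[pk].max().round(4),"y",np.percentile(d[...,1][pk],[1,99]).round(4),np.median(zc[pk]).round(4))
    e=(abs(xc+.077)<.012)&(abs(d[...,1])<.018)&(zc>.066)&(zc<.084); print("ears",e.sum(),xc[e].mean().round(4),d[...,1][e].mean().round(4),d[...,1][e].min().round(4),d[...,1][e].max().round(4))
    m=(q[...,0]>-.09)&(q[...,0]<-.065)&(abs(q[...,1])<.04)&(q[...,2]>.06)&(q[...,2]<.1)
    u=px(c,C0+S@np.array([-.05,0,.07])).astype(int); crop(c,u[0]-50,u[1]-40,u[0]+50,u[1]+40,8,f"pics/{n}3.png")
E
```

```text
scene 450 x -0.0463 0.0507 y [-0.0224  0.0207] 0.0523
ears 69 -0.0734 0.0008 -0.0164 0.0165
side 239 x -0.0479 0.0493 y [-0.0173  0.0252] 0.0511
ears 40 -0.0736 0.0013 -0.0174 0.0176
```

View pics/scene3.png

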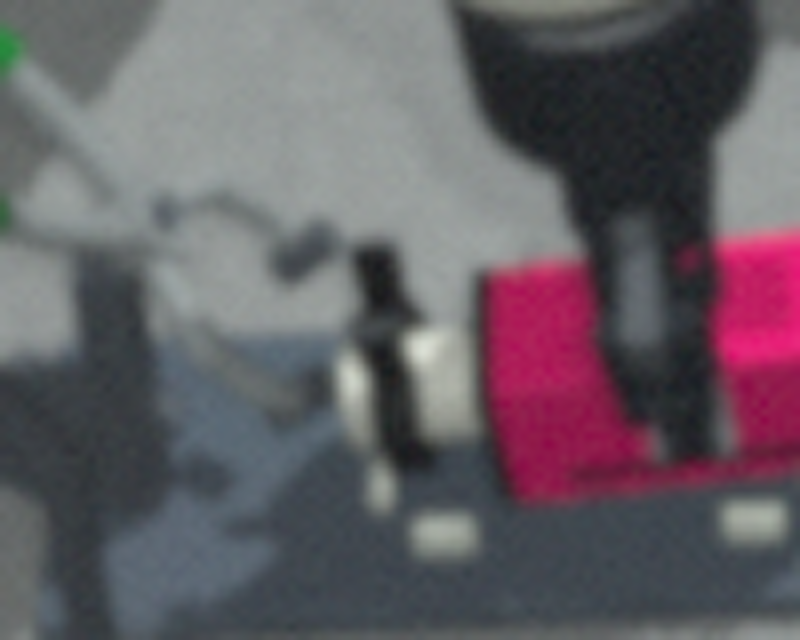

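View pics/side3.png

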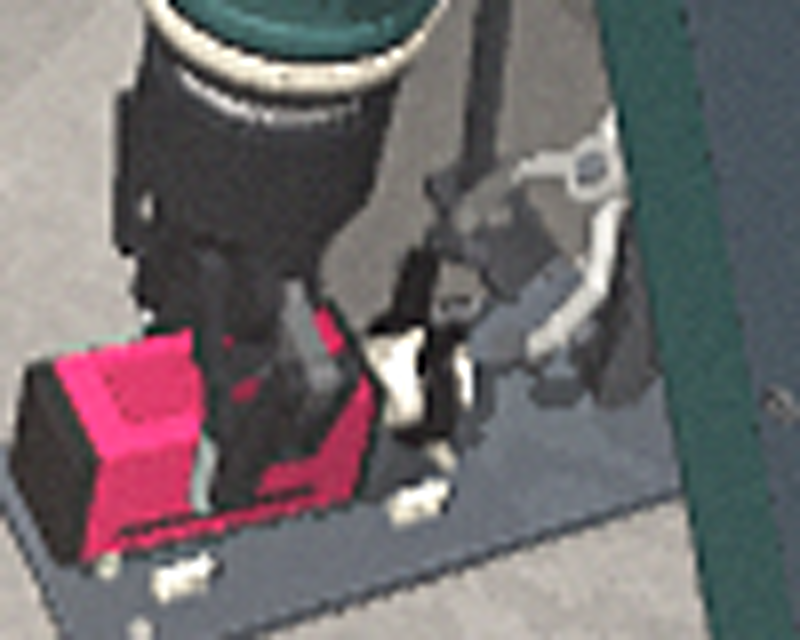

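```bash
python3 -c "
from h import *
st(-.006,-.0015,.0665,8)"
```

```text
t 9.0 pos [ 0.5543 -0.0566  0.0669] shift mm [-0.8 30.  -3.6] turn deg [ 0.34 -0.14  0.18] F [ 0.3 -0.  -3.3] w 0.0432 q [-0.31  0.41 -0.38  0.74  0.13  1.85]
station xyz [ 0.0242 -0.0023  0.0669]
```

```bash
python3 -m crank '[[[-0.4,6,-0.7,0.3,0,0.2],[-0.4,7,-0.9,0,0,0],[0,7,-0.9,0,0,0],[0,0,0,0,0,0]]]'
python3 -c "
from h import *
st(-.006,-.0015,.0665,8)"
```

```text
t: 9.33
ee_pos: [0.5414, -0.0745, 0.0671]
ee_rot: [-2.879, 0.872, -0.066]
ft_force: [-0.4, -0.6, -4.0]
grip_width: 0.0432
t 9.33 pos [ 0.5414 -0.0745  0.0671] shift mm [ 0.   8.2 -0.5] turn deg [ 0.01 -0.18  0.  ] F [-0.4 -0.6 -4. ] w 0.0432 q [-0.35  0.4  -0.4   0.73  0.13  1.81]
station xyz [ 0.0022 -0.0015  0.0671]
```

```bash
python3 -m crank '[[[0,4,-0.3,0,0,0],[0,4,-0.3,0,0,0],[0,0,0,0,0,0],[0,0,0,0,0,0]]]'
python3 -c "
from h import *
st(-.000,-.0015,.0535,0)"; python3 - <<'E'
from h import *
from cell import arm
for n in ["scene","side"]:
    c=arm.read_camera(n); np.savez(n+"4.npz",**c)
    u=px(c,C0+S@np.array([-.05,0,.07])).astype(int); crop(c,u[0]-50,u[1]-40,u[0]+50,u[1]+40,7,f"pics/{n}4.png")
a=[cv2.imread(f"pics/{n}4.png") for n in("scene","side")]; cv2.imwrite("pics/b4.png",cv2.resize(np.hstack(a),(800,320)))
E
```

```text
t: 9.67
ee_pos: [0.5362, -0.0828, 0.0668]
ee_rot: [-2.878, 0.875, -0.066]
ft_force: [0.4, 0.4, -3.8]
grip_width: 0.0434
t 9.67 pos [ 0.5362 -0.0828  0.0668] shift mm [-0.3 -5.7 14.2] turn deg [-8.   -0.21 -0.1 ] F [ 0.4  0.4 -3.8] w 0.0434 q [-0.37  0.4  -0.41  0.73  0.14  1.79]
station xyz [-0.0076 -0.0017  0.0668]
```

View pics/b4.png

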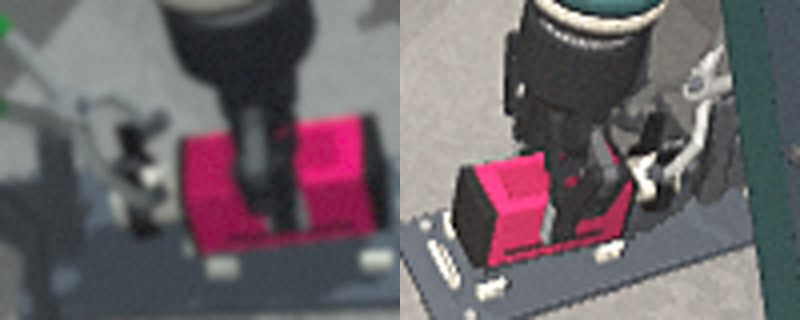

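```bash
python3 -m crank '[[[0,-1.5,3,-2,0,0],[0,-1.5,3,-2,0,0],[0,-1.5,3,-2,0,0],[0,-1,2,-2,0,0],[0,0,0,0,0,0],[0,0,0,0,0,0]]]'
python3 -c "
from h import *
st(-.000,-.0015,.0535,0)"
```

```text
t: 10.27
ee_pos: [0.541, -0.0763, 0.0565]
ee_rot: [3.001, -0.91, 0.005]
ft_force: [0.9, 0.1, -4.4]
grip_width: 0.0434
t 10.27 pos [ 0.541  -0.0763  0.0565] shift mm [-0.6  0.4  3. ] turn deg [ 0.24 -0.28 -0.05] F [ 0.9  0.1 -4.4] w 0.0434 q [-0.29  0.44 -0.37  0.77 -0.01  1.87]
station xyz [ 0.0004 -0.0021  0.0565]
```

```bash
python3 -m crank '[[[-0.6,0.4,3,0,-0.2,0],[0,0,0.8,0,0,0],[0,0,0,0,0,0]]]'
python3 -c "
from h import *
st(-.000,-.0015,.0527,0)"
```

```text
t: 10.52
ee_pos: [0.5402, -0.0763, 0.0528]
ee_rot: [3.005, -0.911, 0.001]
ft_force: [-0.4, 2.1, 0.1]
grip_width: 0.0433
t 10.52 pos [ 0.5402 -0.0763  0.0528] shift mm [0.  0.1 0.1] turn deg [ 0.06 -0.07 -0.04] F [-0.4  2.1  0.1] w 0.0433 q [-0.29  0.44 -0.37  0.76 -0.    1.87]
station xyz [ 0.0001 -0.0015  0.0528]
```

```bash
python3 -m crank '[[[0,0,0,0,0,0],[0,0,0,0,0,0],[0,0,0,0,0,0],[0,0,0,0,0,0],[0,0,0,0,0,0],[0,0,0,0,0,0]]]' 100
python3 - <<'E'
from h import *
from cell import arm
st(-.000,-.0015,.0527,0)
for n in ["scene","side"]:
    c=arm.read_camera(n); np.savez(n+"5.npz",**c); P=cloud(c); q=(P-C0)@S
    col=c["color"].astype(int); pk=(col[...,0]>2*col[...,1])&(abs(q[...,2]-.062)<.008)&(abs(q[...,0])<.06)&(abs(q[...,1])<.03)
    t=q[pk]; print(n,len(t),t.min(0).round(4),t.max(0).round(4),"zmed",np.median(t[:,2]).round(4), "z slope",np.polyfit(t[:,0],t[:,2],1).round(4))
    e=(abs(q[...,0]+.077)<.012)&(abs(q[...,1])<.018)&(q[...,2]>.078)&(q[...,2]<.092); print("ears",e.sum(),q[e].mean(0).round(4),q[e].min(0).round(4),q[e].max(0).round(4))
    u=px(c,C0+S@np.array([-.05,0,.07])).astype(int); crop(c,u[0]-50,u[1]-40,u[0]+50,u[1]+40,7,f"pics/{n}5.png")
a=[cv2.imread(f"pics/{n}5.png") for n in("scene","side")]; cv2.imwrite("pics/b5.png",cv2.resize(np.hstack(a),(800,320)))
E
```

```text
t: 11.02
ee_pos: [0.5406, -0.0774, 0.0535]
ee_rot: [3.005, -0.914, 0.005]
ft_force: [-0.0, -0.1, 0.9]
grip_width: 0.0855
t 11.02 pos [ 0.5406 -0.0774  0.0535] shift mm [-0.9 -0.7  0.8] turn deg [-0.02 -0.18 -0.14] F [-0.  -0.1  0.9] w 0.0855 q [-0.29  0.44 -0.37  0.76 -0.    1.87]
station xyz [-0.0007 -0.0024  0.0535]
scene 529 [-0.0515 -0.0263  0.054 ] [0.046  0.0195 0.0687] zmed 0.0622 z slope [0.004  0.0621]
ears 57 [-0.0784 -0.001   0.0843] [-0.0855 -0.0169  0.0781] [-0.071   0.0142  0.0907]
side 302 [-0.0521 -0.0195  0.0546] [0.044  0.0253 0.0651] zmed 0.0612 z slope [0.0019 0.061 ]
ears 38 [-0.0784  0.0001  0.0833] [-0.0865 -0.0175  0.0781] [-0.0717  0.0172  0.0877]
```

View pics/b5.png

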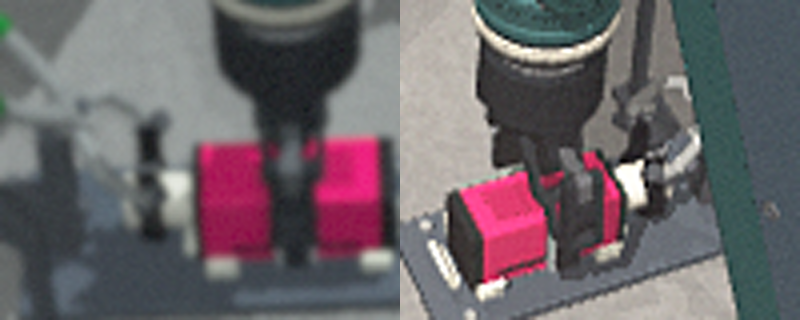

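The cartridge is seated flat and released (top at z≈0.062), and the ears at about x −0.078 lie between the jaws. I'll retract upward.

```bash
python3 -m crank '[[[-0.5,0,-8,0,0,0],[0,0,-15,0,0,0],[0,0,-20,0,0,0],[0,0,-30,0,0,0],[0,0,-35,0,0,0],[0,0,-35,0,0,0],[0,0,-35,0,0,0],[0,0,-35,0,0,0],[0,0,-35,0,0,0],[0,0,-30,0,0,0],[0,0,-20,0,0,0],[0,0,0,0,0,0]]]'
python3 - <<'E'
from h import *
delta([.30,-.12,.36],down(56.3))
for n in ["side"]:
    from cell import arm
    c=arm.read_camera(n); np.savez(n+"6.npz",**c)
    u=px(c,C0+S@np.array([-.05,0,.07])).astype(int); crop(c,u[0]-60,u[1]-55,u[0]+70,u[1]+40,6,f"pics/{n}6.png")
E
```

```text
t: 12.12
ee_pos: [0.5344, -0.0747, 0.372]
ee_rot: [3.005, -0.913, 0.003]
ft_force: [0.9, -0.9, -0.4]
grip_width: 0.0854
t 12.12 pos [ 0.5344 -0.0747  0.372 ] shift mm [-169.6  168.1   11.7] turn deg [ 0.   -0.12 -0.1 ] F [ 0.9 -0.9 -0.4] w 0.0854 q [-0.29  0.29  0.29  1.58 -0.    1.87]
```

View pics/side6.png

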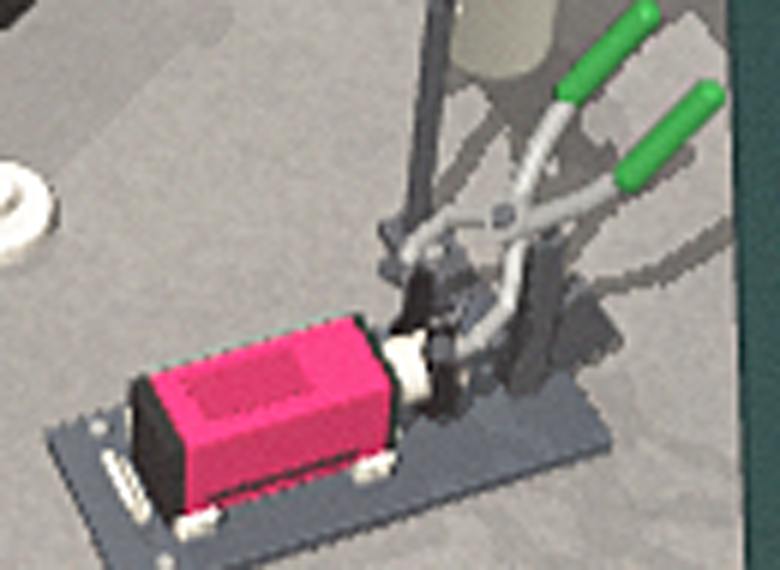

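Cartridge sits in the cradle with the ears between the jaws, pliers open. I'll move around inside the lamp and flip the yaw.

```bash
python3 -m crank '[[[-15,15,2,0,0,0],[-25,25,2,0,0,0],[-25,25,2,0,0,0],[-25,25,2,0,0,0],[-25,25,2,0,0,0],[-25,25,2,0,0,0],[-20,20,0,0,0,0],[-10,8,0,0,0,0],[0,0,0,0,0,-6],[0,0,0,0,0,-7],[0,0,0,0,0,-7],[0,0,0,0,0,-7]]]'
python3 -c "
from h import *
delta([.26,-.33,.36],down(236.3))"
```

```text
t: 13.17
ee_pos: [0.2835, -0.1157, 0.3464]
ee_rot: [-3.132, 0.166, 0.019]
ft_force: [-0.2, 0.2, 0.3]
grip_width: 0.0858
t 13.17 pos [ 0.2835 -0.1157  0.3464] shift mm [ -0.9 215.5 -14.6] turn deg [-1.0100e+00 -1.1000e-01 -1.5235e+02] F [-0.2  0.2  0.3] w 0.0858 q [-0.65 -0.13 -0.24  1.47 -0.    1.02]
```

```bash
python3 -m crank '[[[0,15,-3,0,0,0],[0,27,-3,0,0,0],[0,30,-3,0,0,0],[0,30,-3,0,0,0],[0,30,-3,0,0,0],[0,30,0,0,0,0],[0,30,0,0,0,0],[0,20,0,0,0,0],[0,5,0,0,0,-6],[0,0,0,0,0,-7],[0,0,0,0,0,-7],[0,0,0,0,0,-7]]]'
python3 -m crank '[[[0,0,0,0,0,-7],[0,0,0,0,0,-7],[0,0,0,0,0,-7],[0,0,0,0,0,-7],[0,0,0,0,0,-7],[0,0,0,0,0,-7],[0,0,0,0,0,-7],[0,0,0,0,0,-7],[0,0,0,0,0,-7],[0,0,0,0,0,-7],[0,0,0,0,0,-7],[0,0,0,0,0,-7]]]'
python3 - <<'E'
from h import *
delta([.26,-.33,.36],down(236.3))
u=np.array([-.669,0,.743]);y=np.array([.743,0,.669]);Rt=S@np.c_[[0,1,0],y,-u]
H=np.array([-.167,0,.174]); print(np.linalg.det(Rt)); delta(C0+S@(H+u*.25),Rt)
E
```

```text
t: 14.17
ee_pos: [0.2557, -0.3375, 0.3488]
ee_rot: [-3.059, -0.603, 0.025]
ft_force: [0.2, 0.2, 0.6]
grip_width: 0.0856
t: 15.17
ee_pos: [0.2524, -0.3311, 0.3373]
ee_rot: [-1.814, -2.509, -0.021]
ft_force: [0.3, -0.8, -0.4]
grip_width: 0.0854
t 15.17 pos [ 0.2524 -0.3311  0.3373] shift mm [ -0.3   7.2 -22.8] turn deg [ -0.    -2.74 -38.03] F [ 0.3 -0.8 -0.4] w 0.0854 q [-1.11  0.09 -0.05  1.48 -0.01 -1.43]
0.9996099999999999
t 15.17 pos [ 0.2524 -0.3311  0.3373] shift mm [-52.   88.6 -26.1] turn deg [-40.41  11.31 -37.29] F [ 0.3 -0.8 -0.4] w 0.0854 q [-1.11  0.09 -0.05  1.48 -0.01 -1.43]
```

```bash
python3 -m crank '[[[0,0,-8,0,0,-7],[0,0,-8,0,-1,-7],[0,0,-8,0,-1,-7],[0,0,0,0,-0.7,-7],[0,0,0,0,0,-7],[0,0,0,0,0,-4],[0,0,0,0,0,0]]]'
python3 - <<'E'
from h import *
u=np.array([-.669,0,.743]);y=np.array([.743,0,.669]);Rt=S@np.c_[[0,1,0],y,-u]
H=np.array([-.167,0,.174]); delta(C0+S@(H+u*.25),Rt)
E
```

```text
t: 15.75
ee_pos: [0.2514, -0.3282, 0.3559]
ee_rot: [-0.849, -3.016, -0.01]
ft_force: [-0.4, -0.1, -0.2]
grip_width: 0.0858
t 15.75 pos [ 0.2514 -0.3282  0.3559] shift mm [-100.4   31.6   -4.6] turn deg [-41.78  -1.35   1.97] F [-0.4 -0.1 -0.2] w 0.0858 q [-1.11  0.06 -0.03  1.49 -0.   -2.14]
```

```bash
python3 -m crank '[[[-14,8,0,-6,0,0],[-14,8,0,-6,0,0],[-14,6,0,-6,0,1],[-14,5,0,-6,-1,1],[-14,3,0,-6,0,0],[-14,0,0,-6,0,0],[-14,0,0,-6,0,0],[0,0,0,0,0,0],[0,0,0,0,0,0]]]'
python3 - <<'E'
from h import *
from cell import arm
u=np.array([-.669,0,.743]);y=np.array([.743,0,.669]);Rt=S@np.c_[[0,1,0],y,-u]
H=np.array([-.167,0,.174]); delta(C0+S@(H+u*.25),Rt)
c=arm.read_camera("wrist"); np.savez("w2.npz",**c); cv2.imwrite("pics/w2.png",c["color"][:,:,::-1])
c=arm.read_camera("scene"); np.savez("s7.npz",**c); crop(c,100,100,330,340,3,"pics/s7.png")
E
```

```text
t: 16.5
ee_pos: [0.3527, -0.3555, 0.3572]
ee_rot: [0.835, 2.598, 1.068]
ft_force: [-0.0, -0.6, 0.3]
grip_width: 0.0853
t 16.5 pos [ 0.3527 -0.3555  0.3572] shift mm [ 0.5  3.2 -0.4] turn deg [ 2.33  0.19 -1.85] F [-0.  -0.6  0.3] w 0.0853 q [-1.26  0.46  0.28  1.93  0.58 -2.37]
```

View pics/w2.png

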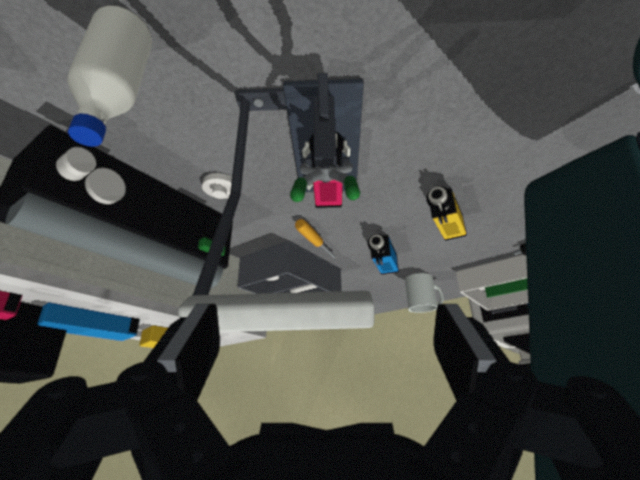

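View pics/s7.png

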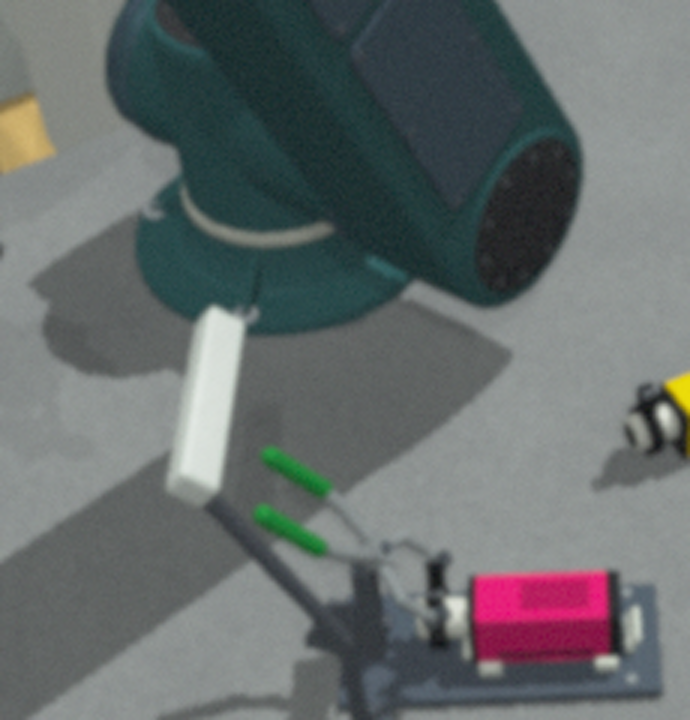

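```bash
python3 - <<'E'
from h import *
c=load("w2.npz");P=cloud(c);q=(P-C0)@S; col=c["color"].astype(int);r,g,b=col[...,0],col[...,1],col[...,2]
m=((g>r+25)&(g>b+20)); M=np.zeros_like(m);M[170:205,285:365]=1; m&=M
k,lab,stt,ce=cv2.connectedComponentsWithStats(m.astype(np.uint8))
u=np.array([-.669,0,.743]);n=np.array([.743,0,.669])
for i in range(1,k):
    if stt[i,4]<20: continue
    t=q[lab==i]; print(stt[i,4],ce[i].round(1),"mean",t.mean(0).round(4),"min",t.min(0).round(4),"max",t.max(0).round(4),"u",(t@u).min().round(4),(t@u).max().round(4),"n",(t@n).min().round(4),(t@n).max().round(4))
H=np.array([-.167,0,.174]); print("H u,n",(H@u).round(4),(H@n).round(4))
L=(q[...,2]>.28)&(q[...,2]<.34)&(q[...,0]>-.24)&(q[...,0]<-.15)&(abs(q[...,1]+.04)<.09); t=q[L]
print("lamp",len(t),np.percentile(t,[1,99],axis=0).round(4),"u",np.percentile(t@u,[1,99]).round(4),"n",np.percentile(t@n,[1,99]).round(4))
for f in("scene0","side0","s7"):
    c=load(f+".npz");P=cloud(c);q=(P-C0)@S; col=c["color"].astype(int);r,g,b=col[...,0],col[...,1],col[...,2]
    for s in(-1,1):
        m=(g>r+30)&(g>b+25)&(q[...,2]>.1)&(q[...,2]<.24)&(abs(q[...,0]+.165)<.06)&(q[...,1]*s>.005)&(q[...,1]*s<.05); t=q[m]
        if len(t): print(f,s,len(t),t.mean(0).round(4),"u",(t@u).min().round(4),(t@u).max().round(4),"n",np.percentile(t@n,[3,50,97]).round(4),"y",np.percentile(t[:,1],[3,97]).round(4))
E
```

```text
258 [351.6 188.7] mean [-0.1811  0.024   0.1849] min [-0.4754  0.0041  0.1522] max [-0.1561  0.0307  0.3851] u 0.2175 0.6042 n -0.0956 -0.0011
265 [298.3 190.3] mean [-0.1805 -0.0264  0.1846] min [-0.4754 -0.0331  0.1537] max [-0.1573  0.0041  0.3851] u 0.2194 0.6042 n -0.0956 -0.0016
H u,n 0.241 -0.0077
lamp 6355 [[-0.2116 -0.1073  0.2842]
 [-0.1909  0.0315  0.32  ]] u [0.3387 0.3719] n [0.0464 0.0667]
scene0 -1 178 [-0.165  -0.0311  0.1783] u 0.2128 0.2691 n [-0.0094 -0.003   0.0014] y [-0.0356 -0.0246]
scene0 1 170 [-0.1653  0.0214  0.1779] u 0.2144 0.2682 n [-0.0112 -0.0033  0.0012] y [0.0165 0.0285]
side0 -1 113 [-0.1633 -0.0231  0.1752] u 0.2119 0.2675 n [-0.0102 -0.004   0.0001] y [-0.0291 -0.0182]
side0 1 118 [-0.1631  0.0294  0.1752] u 0.2096 0.2672 n [-0.0098 -0.0037  0.0004] y [0.0225 0.0336]
s7 -1 178 [-0.1651 -0.031   0.1782] u 0.2114 0.27 n [-0.01   -0.0028  0.0011] y [-0.0359 -0.0242]
s7 1 173 [-0.1651  0.0212  0.1778] u 0.2114 0.2706 n [-0.0101 -0.003   0.0016] y [0.0164 0.0287]
```

```bash
cat >> h.py <<'E'
U=np.array([-.669,0,.743]);N=np.array([.743,0,.669])
def hd(u,n,y):
    from cell import arm
    Rt=S@np.c_[[0,1,0],N,-U]; p=U*u+N*n+np.array([0,y,0]); delta(C0+S@p,Rt)
    q=S.T@(arm.sense()["ee_pos"]-C0); print("u,n,y",(q@U).round(4),(q@N).round(4),q[1].round(4))
E
python3 -c "
from h import *
hd(.36,-.0085,-.001)"
```

```text
t 16.6 pos [ 0.3527 -0.3547  0.3579] shift mm [ -0.6  -3.5 130.6] turn deg [ 2.22  0.21 -1.72] F [ 0.6 -0.8  0.5] w 0.0854 q [-1.25  0.46  0.28  1.93  0.58 -2.37]
u,n,y 0.4905 -0.01 0.0001
```

```bash
python3 -m crank '[[[-0.6,-1,5,2.2,0.2,-1.7],[0,0,20,0,0,0],[0,0,25,0,0,0],[0,0,25,0,0,0],[0,0,25,0,0,0],[0,0,20,0,0,0],[0,0,8,0,0,0],[0,0,0,0,0,0]]]'
python3 -c "
from h import *
hd(.32,-.0085,-.001)"
```

```text
t: 17.27
ee_pos: [0.3997, -0.2759, 0.2648]
ee_rot: [0.795, 2.648, 0.968]
ft_force: [-1.2, 0.1, 0.5]
grip_width: 0.0853
t 17.27 pos [ 0.3997 -0.2759  0.2648] shift mm [-5.3 -3.3 40.3] turn deg [-1.61  0.53  0.51] F [-1.2  0.1  0.5] w 0.0853 q [-1.1   0.36 -0.08  1.51  0.61 -2.21]
u,n,y 0.36 -0.0042 0.0047
```

```bash
python3 -m crank '[[[-5,-3,2,-1.6,0.5,0.5],[0,0,0,0,0,0],[0,0,0,0,0,0]]]'
python3 - <<'E'
from h import *
from cell import arm
hd(.32,-.0085,-.001)
c=arm.read_camera("wrist"); np.savez("w3.npz",**c); cv2.imwrite("pics/w3.png",c["color"][:,:,::-1])
P=cloud(c);q=(P-C0)@S; col=c["color"].astype(int);r,g,b=col[...,0],col[...,1],col[...,2]
for s in(-1,1):
    m=(g>r+25)&(g>b+20)&(q[...,2]>.1)&(q[...,2]<.24)&(abs(q[...,0]+.165)<.06)&(q[...,1]*s>.005)&(q[...,1]*s<.05); t=q[m]
    if len(t): print(s,len(t),t.mean(0).round(4),"u",np.percentile(t@U,[2,98]).round(4),"n",np.percentile(t@N,[3,50,97]).round(4),"y",np.percentile(t[:,1],[3,97]).round(4))
c=arm.read_camera("side"); crop(c,280,80,480,300,3,"pics/s8.png")
E
```

```text
t: 17.52
ee_pos: [0.4033, -0.2788, 0.2641]
ee_rot: [0.795, 2.636, 1.006]
ft_force: [0.0, -0.1, 0.3]
grip_width: 0.0855
t 17.52 pos [ 0.4033 -0.2788  0.2641] shift mm [-1.  -3.4 39.9] turn deg [-0.15  0.12  0.16] F [ 0.  -0.1  0.3] w 0.0855 q [-1.1   0.38 -0.06  1.54  0.62 -2.22]
u,n,y 0.3598 -0.0049 0.0001
-1 729 [-0.1783 -0.0263  0.1816] u [0.2205 0.2682] n [-0.0145 -0.0119 -0.0037] y [-0.0323 -0.0211]
1 715 [-0.1787  0.0238  0.1817] u [0.2205 0.2682] n [-0.0147 -0.0123 -0.0038] y [0.0185 0.0298]
```

View pics/w3.png

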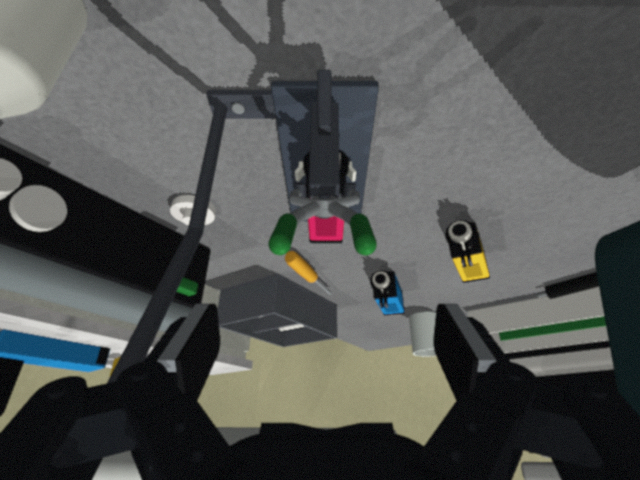

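View pics/s8.png

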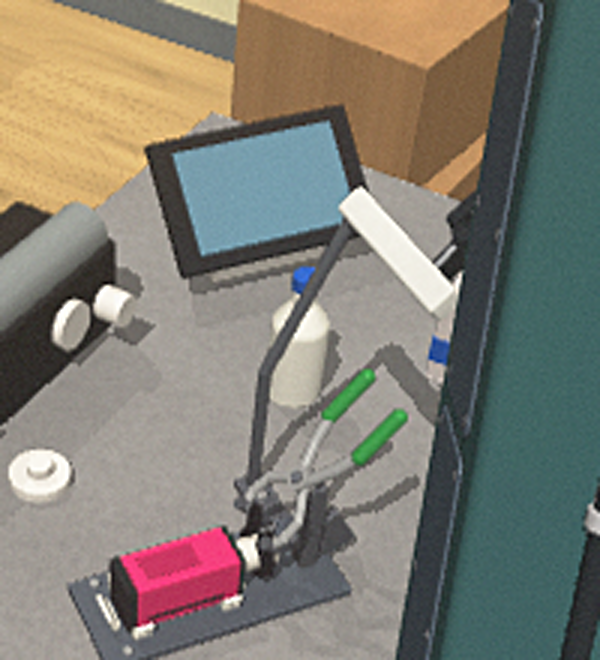

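```bash
python3 -m crank '[[[-1,-3.5,5,0,0,0],[0,0,12,0,0,0],[0,0,14,0,0,0],[0,0,8,0,0,0],[0,0,0,0,0,0]]]'
python3 -c "
from h import *
hd(.285,-.009,-.0012)"
```

```text
t: 18.03
ee_pos: [0.4175, -0.262, 0.2304]
ee_rot: [0.799, 2.634, 1.002]
ft_force: [-0.8, -0.2, -0.2]
grip_width: 0.0854
t 18.03 pos [ 0.4175 -0.262   0.2304] shift mm [ 1.3  2.4 35.2] turn deg [-0.24  0.31  0.06] F [-0.8 -0.2 -0.2] w 0.0854 q [-1.06  0.38 -0.15  1.42  0.64 -2.17]
u,n,y 0.3201 -0.0113 -0.0023
```

```bash
python3 -m crank '[[[1.2,2,4,0,0.3,0],[0,0,11,0,0,0],[0,0,11,0,0,0],[0,0,6,0,0,0],[0,0,0,0,0,0]]]'
python3 -c "
from h import *
hd(.247,-.009,-.0012)"
```

```text
t: 18.45
ee_pos: [0.4295, -0.2426, 0.2076]
ee_rot: [0.798, 2.639, 1.005]
ft_force: [-0.4, 0.0, 0.1]
grip_width: 0.0854
t 18.45 pos [ 0.4295 -0.2426  0.2076] shift mm [ 0.4  0.8 41. ] turn deg [-0.29  0.02  0.06] F [-0.4  0.   0.1] w 0.0854 q [-1.02  0.38 -0.21  1.33  0.65 -2.12]
u,n,y 0.2879 -0.0095 -0.0016
```

```bash
python3 -m crank '[[[0.3,0.5,8,0,0,0],[0,0,10,0,0,0],[0,0,5,0,0,0],[0,0,0,0,0,0]]]'
python3 - <<'E'
from h import *
from cell import arm
hd(.247,-.009,-.0012)
c=arm.read_camera("wrist"); cv2.imwrite("pics/w4.png",c["color"][:,:,::-1])
c=arm.read_camera("scene"); crop(c,130,200,260,340,5,"pics/s9.png")
E
```

```text
t: 18.78
ee_pos: [0.4385, -0.2294, 0.1905]
ee_rot: [0.798, 2.638, 1.003]
ft_force: [-0.4, 1.1, -0.1]
grip_width: 0.0856
t 18.78 pos [ 0.4385 -0.2294  0.1905] shift mm [ 0.7  0.2 17.6] turn deg [-0.34  0.08  0.08] F [-0.4  1.1 -0.1] w 0.0856 q [-0.99  0.39 -0.26  1.26  0.66 -2.09]
u,n,y 0.2645 -0.0091 -0.0018
```

View pics/w4.png

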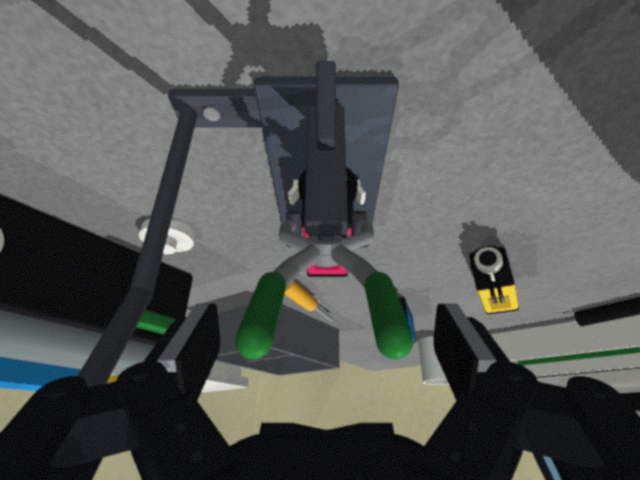

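View pics/s9.png

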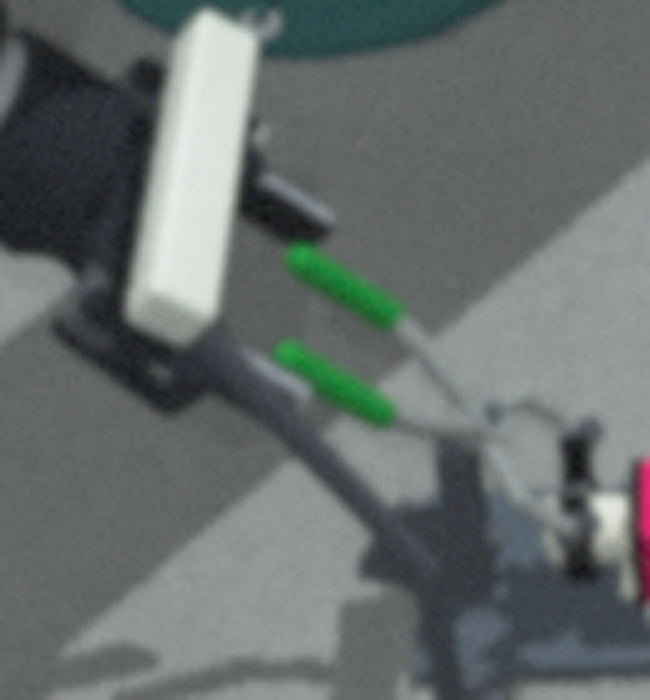

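```bash
python3 -m crank '[[[0.5,0,9,0,0,0],[0,0,9,0,0,0],[0,0,0,0,0,0],[0,0,0,0,0,0]]]'
python3 -c "
from h import *
hd(.247,-.009,-.0012)"
```

```text
t: 19.22
ee_pos: [0.4449, -0.2211, 0.1785]
ee_rot: [0.798, 2.637, 1.0]
ft_force: [-0.4, -0.2, 0.2]
grip_width: 0.0855
t 19.22 pos [ 0.4449 -0.2211  0.1785] shift mm [1.3 0.4 1.8] turn deg [-0.4   0.24  0.13] F [-0.4 -0.2  0.2] w 0.0855 q [-0.97  0.39 -0.29  1.21  0.67 -2.06]
u,n,y 0.2487 -0.0094 -0.0025
```

```bash
python3 -m crank '[[[1.2,0.4,2,-0.3,0.2,0],[0,0,0,0,0,0],[0,0,0,0,0,0],[0,0,0,0,0,0]]]' 25 40
python3 -m crank '[[[0,0,0,0,0,0],[0,0,0,0,0,0],[0,0,0,0,0,0],[0,0,0,0,0,0],[0,0,0,0,0,0],[0,0,0,0,0,0]]]'
python3 - <<'E'
from h import *
from cell import arm
hd(.247,-.009,-.0012)
c=arm.read_camera("wrist"); cv2.imwrite("pics/w5.png",c["color"][:,:,::-1])
c=arm.read_camera("scene"); crop(c,160,230,280,340,6,"pics/s10.png")
c=arm.read_camera("side"); crop(c,310,180,430,300,5,"pics/s11.png")
E
```

```text
t: 19.55
ee_pos: [0.4448, -0.2219, 0.1795]
ee_rot: [0.795, 2.634, 1.004]
ft_force: [-12.6, -3.9, 9.8]
grip_width: 0.039
t: 20.05
ee_pos: [0.4442, -0.2222, 0.18]
ee_rot: [0.796, 2.634, 1.006]
ft_force: [2.7, 2.5, -3.3]
grip_width: 0.0339
t 20.05 pos [ 0.4442 -0.2222  0.18  ] shift mm [1.3 0.4 3.6] turn deg [-0.11  0.22  0.14] F [ 2.7  2.5 -3.3] w 0.0339 q [-0.97  0.39 -0.28  1.22  0.67 -2.07]
u,n,y 0.2505 -0.0094 -0.0025
```

View pics/s10.png

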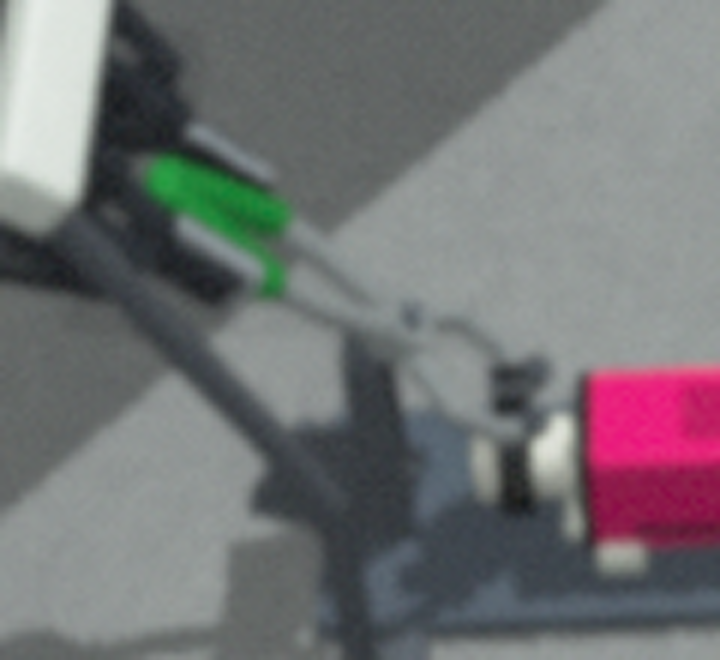

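View pics/s11.png

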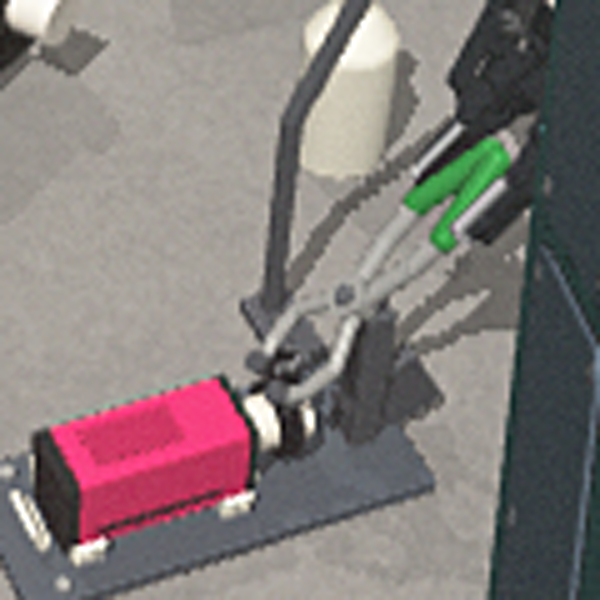

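View pics/w5.png

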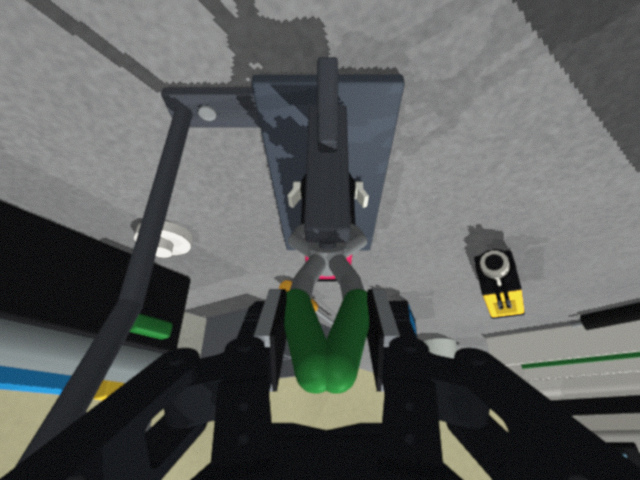

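```bash
python3 -m crank '[[[0,0,0,0,0,0],[0,0,0,0,0,0],[0,0,0,0,0,0],[0,0,0,0,0,0],[0,0,0,0,0,0],[0,0,0,0,0,0]]]' 10 80
python3 - <<'E'
from h import *
from cell import arm
hd(.247,-.009,-.0012)
for n in("scene","side"):
    c=arm.read_camera(n);P=cloud(c);q=(P-C0)@S
    e=(abs(q[...,0]+.078)<.012)&(abs(q[...,1])<.03)&(q[...,2]>.064)&(q[...,2]<.095)
    t=q[e]; print(n,len(t),np.percentile(t,[2,98],axis=0).round(4))
    u=px(c,C0+S@np.array([-.077,0,.08])).astype(int); crop(c,u[0]-25,u[1]-20,u[0]+25,u[1]+20,12,f"pics/e_{n}.png")
a=[cv2.imread(f"pics/e_{n}.png") for n in("scene","side")]; cv2.imwrite("pics/e.png",cv2.resize(np.hstack(a),(800,320)))
E
```

```text
t: 20.7
ee_pos: [0.444, -0.2224, 0.1803]
ee_rot: [0.797, 2.634, 1.005]
ft_force: [-0.0, 1.9, -1.4]
grip_width: 0.0304
t 20.7 pos [ 0.444  -0.2224  0.1803] shift mm [1.3 0.4 4.1] turn deg [-0.14  0.24  0.14] F [-0.   1.9 -1.4] w 0.0304 q [-0.97  0.39 -0.28  1.22  0.67 -2.07]
u,n,y 0.251 -0.0093 -0.0025
scene 175 [[-0.0884 -0.0252  0.0696]
 [-0.0671  0.0199  0.0921]]
side 136 [[-0.0887 -0.0206  0.0662]
 [-0.0667  0.0238  0.0911]]
```

View pics/e.png

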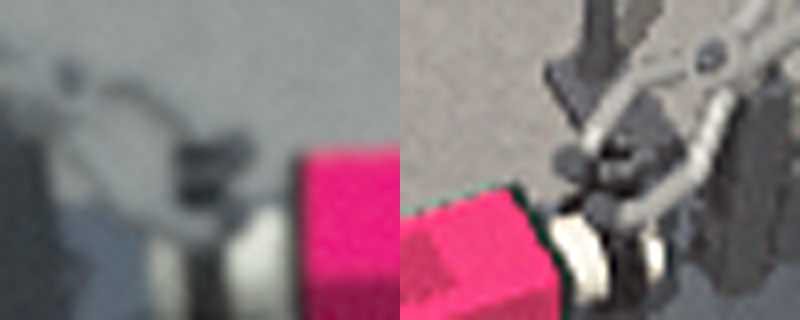

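```bash
python3 -m crank '[[[0,0,0,0,0,0],[0,0,0,0,0,0],[0,0,0,0,0,0],[0,0,0,0,0,0],[0,0,0,0,0,0],[0,0,0,0,0,0]]]' 0 120
python3 -c "
from h import *
from cell import arm
hd(.247,-.009,-.0012)
c=arm.read_camera('wrist'); cv2.imwrite('pics/w6.png',c['color'][:,:,::-1])"
```

```text
t: 21.3
ee_pos: [0.4438, -0.2226, 0.1806]
ee_rot: [0.797, 2.634, 1.004]
ft_force: [0.0, 1.6, -0.8]
grip_width: 0.0281
t 21.3 pos [ 0.4438 -0.2226  0.1806] shift mm [1.2 0.4 4.5] turn deg [-0.17  0.25  0.13] F [ 0.   1.6 -0.8] w 0.0281 q [-0.98  0.39 -0.28  1.22  0.67 -2.07]
u,n,y 0.2514 -0.0093 -0.0024
```

View pics/w6.png

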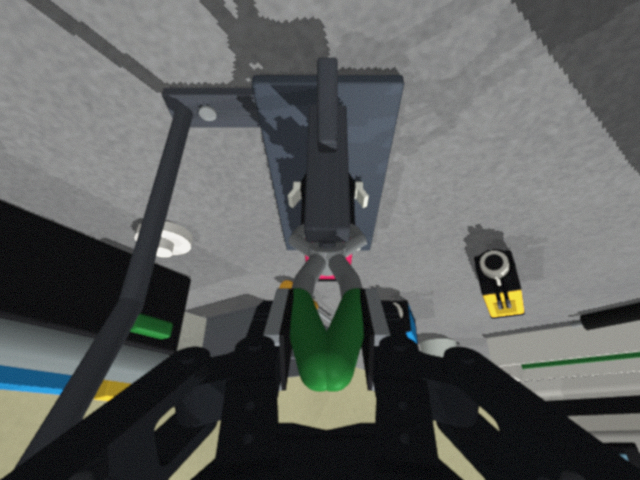

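```bash
python3 -m crank '[[[0,0,0,0,0,0],[0,0,0,0,0,0],[0,0,0,0,0,0],[0,0,0,0,0,0],[0,0,0,0,0,0],[0,0,0,0,0,0]]]' 100 40
python3 - <<'E'
from h import *
from cell import arm
hd(.30,-.009,-.0012)
for n in("scene","side"):
    c=arm.read_camera(n);P=cloud(c);q=(P-C0)@S
    e=(abs(q[...,0]+.078)<.012)&(abs(q[...,1])<.018)&(q[...,2]>.078)&(q[...,2]<.092)
    t=q[e]; print(n,len(t),np.percentile(t,[2,98],axis=0).round(4))
    u=px(c,C0+S@np.array([-.077,0,.08])).astype(int); crop(c,u[0]-35,u[1]-28,u[0]+35,u[1]+28,12,f"pics/e_{n}.png")
a=[cv2.imread(f"pics/e_{n}.png") for n in("scene","side")]; cv2.imwrite("pics/e2.png",cv2.resize(np.hstack(a),(800,320)))
c=arm.read_camera('wrist'); cv2.imwrite('pics/w7.png',c['color'][:,:,::-1])
E
```

```text
t: 21.85
ee_pos: [0.4441, -0.223, 0.1807]
ee_rot: [0.797, 2.634, 1.004]
ft_force: [0.7, 0.9, 0.5]
grip_width: 0.0856
t 21.85 pos [ 0.4441 -0.223   0.1807] shift mm [  1.4   0.3 -48.3] turn deg [-0.18  0.3   0.15] F [0.7 0.9 0.5] w 0.0856 q [-0.98  0.39 -0.28  1.22  0.67 -2.07]
u,n,y 0.2516 -0.0094 -0.0029
scene 51 [[-0.0855 -0.0086  0.0783]
 [-0.0726  0.0162  0.0902]]
side 34 [[-0.0857 -0.0098  0.0791]
 [-0.0715  0.0079  0.0888]]
```

View pics/e2.png

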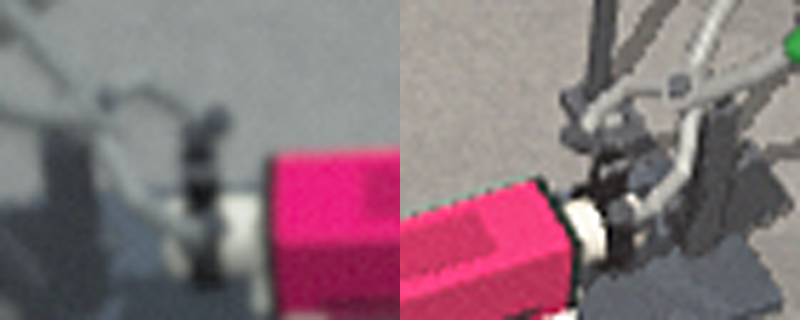

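View pics/w7.png

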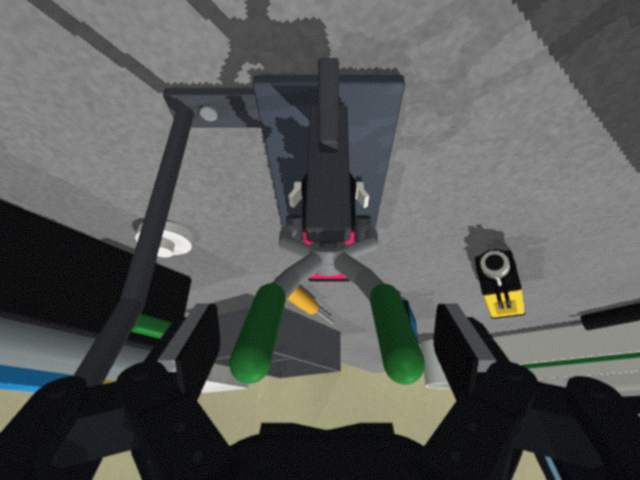

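The ears now span about 17 mm, down from about 34 by the same measure, so the clip is shut. The pliers are open again. I'll back out along the handles.

```bash
python3 -m crank '[[[1,0,-8,0,0.3,0],[0,0,-15,0,0,0],[0,0,-15,0,0,0],[0,0,-15,0,0,0],[0,0,0,0,0,0]]]'
python3 -c "
from h import *
hd(.45,-.010,-.0012)"
```

```text
t: 22.42
ee_pos: [0.4227, -0.2519, 0.2214]
ee_rot: [0.794, 2.639, 1.009]
ft_force: [-0.4, 1.0, -0.4]
grip_width: 0.0857
t 22.42 pos [ 0.4227 -0.2519  0.2214] shift mm [   0.3   -1.5 -144. ] turn deg [-0.15 -0.13  0.16] F [-0.4  1.  -0.4] w 0.0857 q [-1.04  0.39 -0.17  1.39  0.64 -2.15]
u,n,y 0.3059 -0.0089 -0.0011
```

```bash
python3 -m crank '[[[0,-1.5,-15,0,0,0],[0,-0.5,-22,0,0,0],[0,-0.5,-22,0,0,0],[0,0,-22,0,0,0],[0,0,0,0,0,0]]]'
python3 -c "
from h import *
hd(.50,-.02,-.0012)"
```

```text
t: 22.83
ee_pos: [0.3913, -0.2984, 0.2801]
ee_rot: [0.794, 2.64, 1.012]
ft_force: [0.6, -0.5, -0.5]
grip_width: 0.0852
t 22.83 pos [ 0.3913 -0.2984  0.2801] shift mm [ 1.000e-01 -8.900e+00 -1.128e+02] turn deg [-0.09 -0.23  0.12] F [ 0.6 -0.5 -0.5] w 0.0852 q [-1.14  0.4   0.    1.62  0.6  -2.26]
u,n,y 0.387 -0.0113 -0.0008
```

```bash
python3 -m crank '[[[0,-2,-20,0,0,0],[0,-2,-25,0,0,0],[0,-2,-25,0,0,0],[0,-2,-20,0,0,0],[0,0,0,0,0,0],[0,0,0,0,0,0],[0,0,0,0,0,0]]]'
python3 - <<'E'
from h import *
from cell import arm
hd(.50,-.02,-.0012)
for n in("scene","side"):
    c=arm.read_camera(n);P=cloud(c);q=(P-C0)@S; col=c["color"].astype(int)
    cv2.imwrite(f"pics/f_{n}.png",c["color"][...,::-1])
    pk=(col[...,0]>2*col[...,1])&(abs(q[...,2]-.062)<.008)&(abs(q[...,0])<.06)&(abs(q[...,1])<.03)
    t=q[pk]; print(n,"pink",t.min(0).round(4),t.max(0).round(4),"zmed",np.median(t[:,2]).round(4),"slope",np.polyfit(t[:,0],t[:,2],1)[0].round(4))
    e=(abs(q[...,0]+.078)<.009)&(abs(q[...,1])<.0165)&(q[...,2]>.08)&(q[...,2]<.092); t=q[e]; print(" ears",len(t),np.percentile(t,[3,97],axis=0).round(4)[:,1])
    r,g,b=col[...,0],col[...,1],col[...,2]
    for s in(-1,1):
        m=(g>r+30)&(g>b+25)&(q[...,2]>.1)&(q[...,2]<.24)&(abs(q[...,0]+.165)<.06)&(q[...,1]*s>.002)&(q[...,1]*s<.05); t=q[m]
        print(" handle",s,len(t),t.mean(0).round(4))
E
```

```text
t: 23.42
ee_pos: [0.356, -0.353, 0.3382]
ee_rot: [0.796, 2.641, 1.016]
ft_force: [-0.2, -0.4, 1.1]
grip_width: 0.0854
t 23.42 pos [ 0.356  -0.353   0.3382] shift mm [  0.7   0.7 -26.1] turn deg [ 0.01 -0.4  -0.01] F [-0.2 -0.4  1.1] w 0.0854 q [-1.23  0.45  0.23  1.86  0.56 -2.37]
u,n,y 0.4737 -0.0207 -0.0017
scene pink [-0.0534 -0.0256  0.054 ] [0.0459 0.0203 0.0692] zmed 0.0625 slope -0.0015
 ears 43 [-0.0087  0.0043]
 handle -1 179 [-0.1651 -0.031   0.1782]
 handle 1 172 [-0.1652  0.0214  0.1777]
side pink [-0.0525 -0.0216  0.054 ] [0.0444 0.0259 0.0668] zmed 0.0613 slope 0.0081
 ears 31 [-0.0062  0.0073]
 handle -1 113 [-0.1636 -0.0235  0.1749]
 handle 1 115 [-0.163   0.0291  0.1746]
```

View pics/f_scene.png

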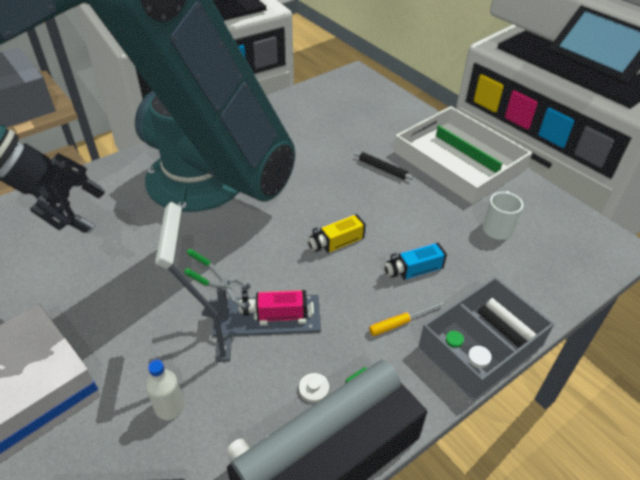

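View pics/f_side.png

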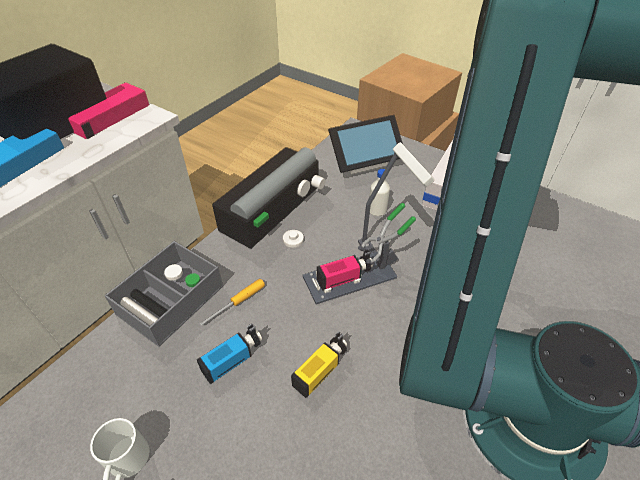

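Everything else is where it was. The magenta cartridge sits in the cradle at (282,306) in the scene view, the ears span about 13 mm, the handles are back at rest, and the robot is clear of the bench.

```bash
python3 -c "
from cell import arm
print(arm.hand_in())"
```

```text
the job is handed in; nothing more can be done
None
```

I seated the magenta cartridge in the cradle, released it and closed its clip with the pliers. I then backed out along the handles and handed the job in at about 23.5 s; the hand-in gave no verdict.

- **Placing:** I carried the cartridge in slightly nose-down. The open clip ring measured about 47 mm wide and would not have passed straight down through the 38 mm jaw gap. I slid the ears between the jaws, levelled the cartridge and let go.
- **Squeezing:** I squeezed the handles from behind the lamp bar, starting at 40 N. The opening was still shrinking, so I went to 80 N and then 120 N. It ended at 28 mm, slightly past the nominal 30 mm.

Last camera checks before handing in:

| Check | Result |
|---|---|
| Cartridge along the cradle | about 3 mm towards the pliers from the middle (limit 9 mm) |
| Cartridge across the cradle | within about 3 mm; the two cameras disagreed by about 5 mm, one each side of zero |
| Height and tilt | top at 62 mm, tilt under 0.01 rad |
| Clip ears | about 13 mm over both, so shut |
| Pliers handles | back at their rest position to within 0.5 mm |
| Other items on the bench | look unmoved in the pictures (not measured) |

I could not read the clip angle or the jaw contact forces directly; that the clip is shut is judged from the measured ear width.

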